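Cross-tighten a gearbox cover with a T-key

ROBOT

A 6-joint arm with a two-finger parallel gripper is mounted at the origin on the work surface. World frame = base frame: x ahead of the robot, y to its left, z up, the work surface at z = 0. Lengths are in m, angles in degrees, forces in N, time in s.
With the tool pointing down it reaches from about 0.375 to 0.925 m from the base axis. Payload 5.7 kg.
Tool frame: the origin (TCP) lies at the very end of the fingers, on their centre line; the grasp point (between the pads) lies 19 mm behind it; z points along the fingers, y is the direction in which the jaws open and shut (so a half turn about z gives the same grasp; the last joint's range is limited). The gripper opens to 85 mm and grips with 20 to 120 N. Pads are 22 mm wide; open, the fingers measure 114 mm over their backs; the gripper's body (76 mm by 85 mm) begins 54 mm behind the grasp point. The pads swing forward as they close: fully open they stand 13 mm farther back than shut.
Start: joints at [-80.334, 20.558, 86.54, -0, 72.909, -6.595], TCP at [0.168, -0.576, 0.231] pointing down, gripper open.
Joint ranges: [-170.27, 170.27], [-57.76, 135], [12.27, 136.19], [-55.21, 235.2], [11.17, 155.16], [-170.74, 170.74]. Speed limits (degrees/s): [136.94, 136.94, 180, 180, 180, 180].

INTERFACE

Orientations are given as [roll, pitch, yaw] about the fixed x, y, z axes, in that order (R = Rz(yaw) Ry(pitch) Rx(roll)).
In Python, from cell import robot, vision, workorder gives the robot as it stands.
- The arm moves only by the tool step_arm, never from a script. Its argument "steps" is a list of rows, each an object with "hand": the closure, from -1 (fully open) to 1 (shut); "dp": the shift along the world's x, y, z in m, a list of three; "delta_rot": the turn, a rotation vector about the world's x, y, z in degrees, a list of three. A call has 1 to 5 rows; each row shifts and turns the commanded pose from where the row before left it; what a row does not reach is not made up. A row lasts 1/12 s, in which the tool goes at most 41.7 mm and 7.16 degrees, less where a joint would pass 70% of its speed; a pose out of reach is approached as far as the arm can. A call with a gripper value outside its range is refused whole. The fingers move at their own pace and stop on an object; "newtons" is the grip in N (left out, the last holds). Time passes only in rows, so rows that do not move let the fingers close. It gives the time, the measured TCP pose, the force and the opening at its end, in the units of the state.
- robot.get_obs(): the state, without advancing time (a new reading comes with each control period).
- vision.capture(name): name is "scene" or "top" or "wrist"; returns a dict with "img" (384x512x3 uint8, blue, green, red), "camera_matrix" (3x3 intrinsics, pixels), "k1" (the pictures are not rectified: a ray, as slopes to the right and down, at radius r is drawn at 1 + k1 r^2 times it, then the intrinsics apply), "world_from_camera" (4x4, takes a point from camera to world coordinates). Camera axes: x right, y up, looking along -z (the intrinsics and any distortion apply to the point x, -y, -z); pixel columns grow to the right and rows downward; lengths in m; the calibration is good to about 2 mm. A picture is of the moment at which its call begins. There is no depth.
- workorder.job_done(): hands the job in, once; it reports no verdict.
The state is a dict: "time_s": time; "qpos": joint angles; "joint_vel": joint speeds; "tau": joint torques, N m; "position": TCP position; "tool_rot": TCP orientation; "contact_force": force on the tool from outside, world axes, zero at the start; "torque": the same for the moment, N m; "grip_width": opening from 0.0 (shut) to 1.0 (fully open).
Only numpy, scipy, OpenCV 4.12 (cv2) and the standard library are available. Lean on these libraries where they do the work, as an engineer would, in place of code of your own. Each camera call takes 0.05 s, during which the arm holds its last target. There are 200 camera calls.

TASK

Take the T-handled key from its stand and tighten the four square-headed screws of the gearbox cover clockwise in two rounds, each in cross order: first the screw beside the lifting lug, next the one opposite it, then the other two. In the first round give each screw only about an eighth of a turn (not up to its stop); in the second bring each gently to its stop and strain it no further, pressing the key on only lightly. Then stand the key back in its stand, touching the gearbox only with the key and leaving everything else alone.

Things in the scene. Friction and masses are not known exactly. Their poses are not given: they have to be found in the camera images.
- gearbox: Round aluminium gearbox casting, 170 mm across, fixed to the table; flat steel cover, top 70 mm above the table, with a cap (38 mm across, 12 mm high) in its middle. Origin on its axis at table height, z up. A lifting lug sticks out of the rim to 119 mm from the axis towards +x. Four screws on a circle of 56 mm radius.
- screw1 (a point): Screw beside the lifting lug (gearbox +x): point on its axis, 26.5 mm above the cover when tight, 1.4 to 1.7 mm higher at the start (it sinks with the washer). Axes lie along the gearbox's and do NOT turn with the head. Head: dark steel, 28 mm square, 16 mm high, under a blunt cone 8 mm high (33 mm across at its foot, 22 mm on top); its top stays 26.5 mm above the cover.
- screw2 (a point): Screw at gearbox +y (90 degrees counterclockwise from the lug, seen from above); point as for screw1. All heads tighten clockwise seen from above (drawing the washer down 1 mm per rad), take 0.07 N m to turn, stay where left, and end at a firm stop where the torque rises by 0.2 N m per 0.1 rad: tight. Reaching 0.2 N m shows the stop.
- screw3 (a point): Screw opposite the lug (gearbox -x); point as for screw1. At the start each head has 1.45 to 1.65 rad (83 to 95 degrees) still to go to its stop, each differently.
- screw4 (a point): Screw at gearbox -y; point as for screw1. When tight, a head's sides are up to 0.15 rad either way off the gearbox's x and y axes, so at the start they are up to 0.28 rad (16 degrees) off, either way, each differently: to be felt or seen.
- key: T-key, 0.2 to 0.4 kg, upright. Origin: centre of its lower end, z up. Socket: 44.5 mm square, opening 34.5 mm square along x and y, 22 mm deep (3 mm room round a head, 0.27 rad play each way); its roof seats on the cone. Shank 18 mm thick. Black cross handle, 90 mm along x, 24 mm thick along y, 86 to 120 mm above the origin: grasp its middle across y. It may slip a little in the fingers.
- stand: Wooden block for the key, fixed to the table, 84 mm square and 36 mm high, with a square pocket 66 mm wide from the top down to a floor 8 mm above the table. Origin at the centre of its underside, z up, sides along x and y. The key stands in the pocket with its sides about parallel to the stand's.
- phone: Phone, 150 x 72 x 8 mm, lying flat; a bystander. Origin at the centre of its underside.
- tape: Roll of clear tape, 56 mm across, 18 mm high; a bystander. Origin at the centre of its underside.
- mouse: Computer mouse, 110 x 62 x 35 mm; a bystander. Origin at the centre of its underside.
- caliper: Sliding caliper, 190 mm long, lying flat; a bystander. Origin at the centre of its underside.
- bracket: White printed bracket, 70 x 50 mm, 83 mm tall; a bystander. Origin at the centre of its underside.

How it is judged:
By the outcome, as a careful person would: the job done as asked, in the order asked, and still so for the second after the job is handed in, with the robot touching nothing.
It also fails if it takes over 72 s, if anything falls off the work surface, if the arm or the gripper's body presses on something with over 40 N, if the wrist force passes 120 N, or if a joint passes its speed limit or range.

## Working session

There is one attempt and no reset: what is moved stays moved. The work goes in short steps, Python scripts to look and compute and a tool call to move; the robot and the scene stay as the last step left them, time stands still between calls to the robot, and variables do not carry over. Pictures are saved under pics/ and viewed, about 8 in all and at most 12, crops included, and the job is handed in when it is done.

Besides the shell and the picture viewer there is one more tool, called after "Call:" by a JSON object that holds its "api" and its "payload", one argument or row to a line. step_arm: Moves the arm, as the interface text tells. Its arguments: {"type":"object","properties":{"steps":{"type":"array"},"newtons":{"type":"number"}},"required":["steps"]}

```bash
mkdir -p pics; ls; cat > h.py <<'E'
import numpy as np, cv2
from cell import robot, vision, workorder
def cap(n,f=None):
    c=vision.capture(n)
    if f: cv2.imwrite('pics/'+f,c['img'])
    return c
def ray(c,u,v):
    K=np.array(c['camera_matrix']);T=np.array(c['world_from_camera'])
    p=cv2.undistortPoints(np.array([[[u,v]]],float),K,np.array([c['k1'],0,0,0,0.]))[0,0]
    return T[:3,3],T[:3,:3]@np.array([p[0],-p[1],-1])
def onz(c,u,v,z):
    o,d=ray(c,u,v);return o+d*(z-o[2])/d[2]
def proj(c,P):
    K=np.array(c['camera_matrix']);T=np.array(c['world_from_camera'])
    q=T[:3,:3].T@(np.array(P)-T[:3,3]);x=q[0]/-q[2];y=-q[1]/-q[2];s=1+c['k1']*(x*x+y*y)
    return K[0,0]*x*s+K[0,2],K[1,1]*y*s+K[1,2]
E
python3 - <<'E'
from h import *
import pickle
D={n:cap(n) for n in('top','scene')}
pickle.dump(D,open('d0.pkl','wb'))
for n in D:print(n,np.round(D[n]['world_from_camera'],3).tolist(),D[n]['k1'],np.array(D[n]['camera_matrix'])[0,0])
a=np.vstack([cv2.resize(D['top']['img'],(800,600))]);cv2.imwrite('pics/top0.png',a)
cv2.imwrite('pics/sc0.png',cv2.resize(D['scene']['img'],(800,600)))
o=robot.get_obs();print(o)
E
```

```text
pics
top [[0.002, 0.994, -0.11, 0.433], [-1.0, 0.0, -0.016, -0.008], [-0.016, 0.11, 0.994, 1.171], [0.0, 0.0, 0.0, 1.0]] -0.07834240242014559 384.0314830450087
scene [[0.66, -0.58, 0.478, 1.04], [0.751, 0.521, -0.405, -0.404], [-0.014, 0.626, 0.78, 0.839], [0.0, 0.0, 0.0, 1.0]] 0.009116425245065162 366.944566605216
{'time_s': 0.1, 'qpos': array([-8.03328468e+01,  2.05936937e+01,  8.65936146e+01, -2.46051825e-03,
        7.29107446e+01, -6.59504874e+00]), 'joint_vel': array([ 0.07065012, -0.00522138, -0.13545637, -0.04188426, -0.02988207,
        0.13126322]), 'tau': array([ 1.01498224e-04, -5.28653562e+01, -2.79346722e+01, -8.18722719e-05,
        5.05679345e-03,  1.57215527e-05]), 'position': array([ 0.1678873 , -0.57537   ,  0.23053336]), 'tool_rot': array([-1.79902326e+02, -8.92641718e-03,  1.62629194e+01]), 'contact_force': array([0.68088779, 0.55192408, 0.43854173]), 'torque': array([0.02084883, 0.04740186, 0.01296918]), 'grip_width': 0.9993393625550029}
```

View pics/top0.png

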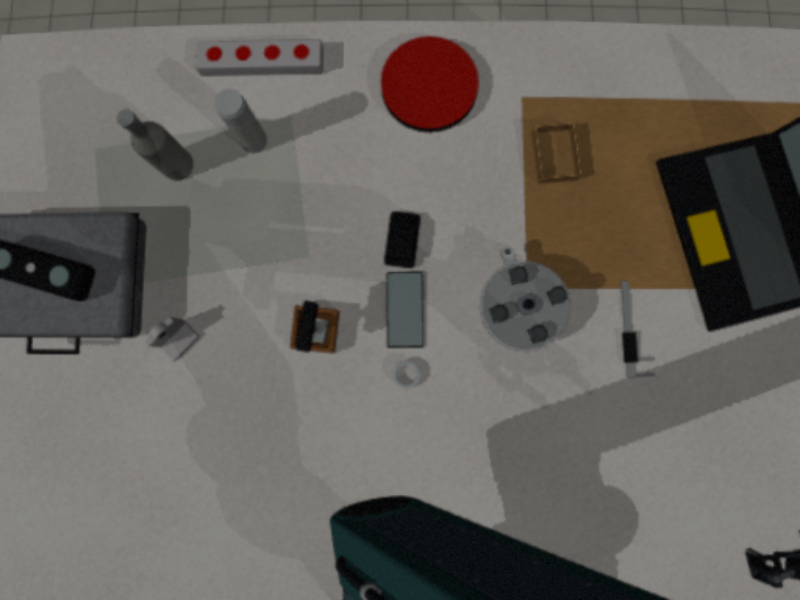

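View pics/sc0.png

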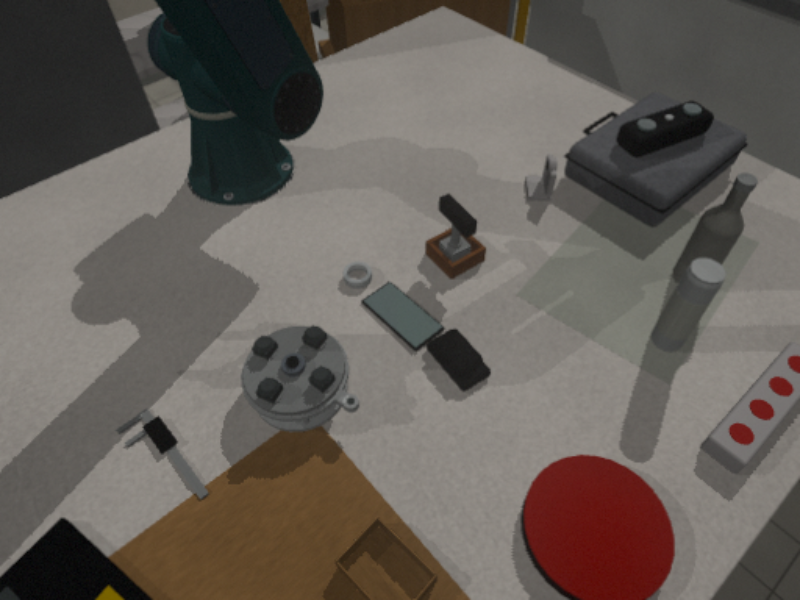

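The top view shows the stand with the key at about (315,328) of the 800-px picture. The gearbox is at (527,305) with its lug at (508,255), and the four dark heads are around it. The scene view confirms the key is upright with nothing close to it. Next I measure these.

```bash
python3 - <<'E'
from h import *
import pickle
D=pickle.load(open('d0.pkl','rb'));c=D['top'];s=.64
for n,u,v,z in [('handle',307,326,.128),('hA',312,303,.128),('hB',302,349,.128),('cap',528,303,.082),('lug',508,254,.05),('s1',518,274,.097),('s2',499,312,.097),('s3',540,332,.097),('s4',557,295,.097)]:
    print(n,onz(c,u*s,v*s,z).round(4))
img=c['img'];hsv=cv2.cvtColor(img,cv2.COLOR_BGR2HSV)
x0,y0,x1,y1=180,185,225,232
m=cv2.inRange(hsv[y0:y1,x0:x1],(3,90,30),(20,255,255))
pts=cv2.findNonZero(m).reshape(-1,2)+[x0,y0]
r=cv2.minAreaRect(pts.astype(np.float32));b=cv2.boxPoints(r)
w=np.array([onz(c,*p,.036) for p in b]);print('stand',w.round(4).tolist(),w.mean(0),np.linalg.norm(np.diff(w,axis=0),axis=1))
m=cv2.inRange(img[y0:y1,x0:x1],(0,0,0),(32,32,32))
k,l,st,ce=cv2.connectedComponentsWithStats(m);i=1+np.argmax(st[1:,4])
pts=cv2.findNonZero((l==i).astype(np.uint8)).reshape(-1,2)+[x0,y0]
b=cv2.boxPoints(cv2.minAreaRect(pts.astype(np.float32)));print('handle',[onz(c,*p,.128).round(4).tolist() for p in b])
cv2.imwrite('pics/crop0.png',np.hstack([cv2.resize(img[180:236,176:232],None,fx=7,fy=7),cv2.resize(img[160:216,308:364],None,fx=7,fy=7)]))
E
```

```text
handle [0.5145 0.1689 0.128 ]
hA [0.5551 0.1608 0.128 ]
hB [0.4742 0.177  0.128 ]
cap [ 0.5606 -0.2273  0.082 ]
lug [ 0.658  -0.1978  0.05  ]
s1 [ 0.6117 -0.2073  0.097 ]
s2 [ 0.5425 -0.1716  0.097 ]
s3 [ 0.5064 -0.2449  0.097 ]
s4 [ 0.5734 -0.2773  0.097 ]
stand [[0.4817, 0.2174, 0.036], [0.5642, 0.2088, 0.036], [0.5537, 0.1243, 0.036], [0.4716, 0.1335, 0.036]] [0.51778983 0.17100873 0.036     ] [0.08289085 0.08507789 0.08257049]
handle [[0.4746, 0.1902, 0.128], [0.5594, 0.183, 0.128], [0.5562, 0.152, 0.128], [0.4715, 0.1595, 0.128]]
```

View pics/crop0.png

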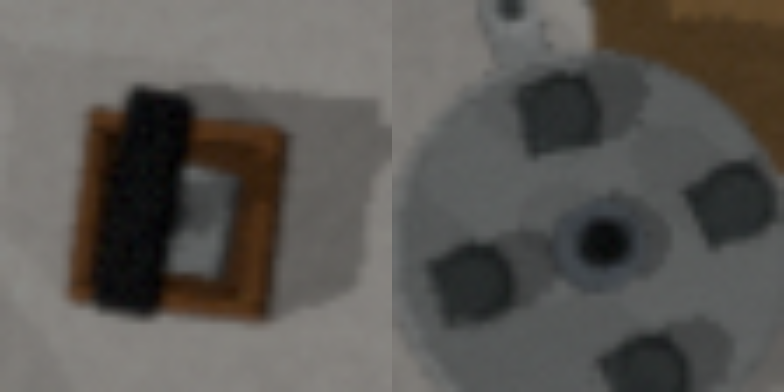

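The stand is at (0.518, 0.171) with yaw about -6°, and the key sits upright in it. Screw spacings come out at 0.110–0.112 m against an expected 0.112 m, and the gearbox is near (0.559, -0.226) with yaw about 17.5°. I'll pass over the gearbox for a close look on the way.

Call:
{"api": "step_arm", "payload": {
  "steps": [
    {"hand":-1,"dp":[0.026,0.0233,0.0067],"delta_rot":[0,0,0]},
    {"hand":-1,"dp":[0.026,0.0233,0.0067],"delta_rot":[0,0,0]},
    {"hand":-1,"dp":[0.026,0.0233,0.0067],"delta_rot":[0,0,0]},
    {"hand":-1,"dp":[0.026,0.0233,0.0067],"delta_rot":[0,0,0]},
    {"hand":-1,"dp":[0.026,0.0233,0.0067],"delta_rot":[0,0,0]}
  ]
}}

```text
time_s: 0.52
position: [0.2987, -0.458, 0.2646]
tool_rot: [-179.9, 0.0, 16.2]
contact_force: [0.6, -1.2, 0.5]
grip_width: 1.001
```

Call:
{"api": "step_arm", "payload": {
  "steps": [
    {"hand":-1,"dp":[0.026,0.0233,0.0067],"delta_rot":[0,0,0]},
    {"hand":-1,"dp":[0.026,0.0233,0.0067],"delta_rot":[0,0,0]},
    {"hand":-1,"dp":[0.026,0.0233,0.0067],"delta_rot":[0,0,0]},
    {"hand":-1,"dp":[0.026,0.0233,0.0067],"delta_rot":[0,0,0]},
    {"hand":-1,"dp":[0.026,0.0233,0.0067],"delta_rot":[0,0,0]}
  ]
}}

```text
time_s: 0.93
position: [0.4288, -0.3413, 0.2983]
tool_rot: [-180.0, 0.0, 16.3]
contact_force: [-0.0, -0.9, 0.1]
grip_width: 1.001
```

Call:
{"api": "step_arm", "payload": {
  "steps": [
    {"hand":-1,"dp":[0.026,0.0233,0.0067],"delta_rot":[0,0,0]},
    {"hand":-1,"dp":[0.026,0.0233,0.0067],"delta_rot":[0,0,0]},
    {"hand":-1,"dp":[0.026,0.0233,0.0067],"delta_rot":[0,0,0]},
    {"hand":-1,"dp":[0.026,0.0233,0.0067],"delta_rot":[0,0,0]},
    {"hand":-1,"dp":[0.0,0.0,0.0],"delta_rot":[0,0,0]}
  ]
}}

```text
time_s: 1.35
position: [0.5365, -0.2457, 0.326]
tool_rot: [-180.0, -0.2, 16.5]
contact_force: [0.3, -0.9, 0.2]
grip_width: 1.003
```

```bash
python3 - <<'E'
from h import *
import pickle
c=cap('wrist','w1.png');pickle.dump(c,open('w1.pkl','wb'))
o=robot.get_obs();print(o['time_s'],o['position'],o['tool_rot'],o['qpos'].round(1));print(np.array(c['world_from_camera']).round(3).tolist(),c['k1'],c['camera_matrix'])
E
```

```text
1.4 [ 0.53415527 -0.24757533  0.32527301] [-1.79998943e+02 -6.95754581e-02  1.65082564e+01] [-31.6  15.7  80.4   0.1  83.9  41.9]
[[0.285, 0.916, 0.284, 0.611], [-0.959, 0.272, 0.084, -0.223], [-0.001, -0.296, 0.955, 0.47], [0.0, 0.0, 0.0, 1.0]] -0.027064642625373257 [[318.15471427   0.         256.2828671 ]
 [  0.         318.15471427 193.05403185]
 [  0.           0.           1.        ]]
```

View pics/w1.png

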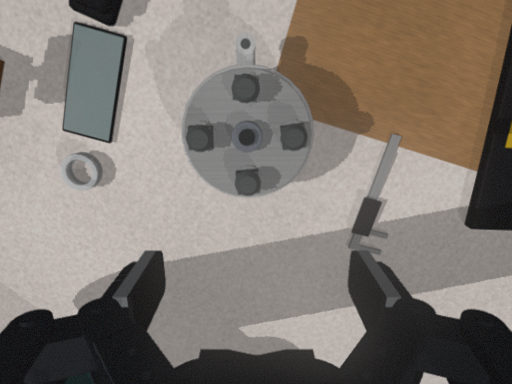

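The wrist view shows the gearbox axis at about (247,136) px, the lug at (246,45), and the heads at (246,87), (200,137), (248,181) and (294,136). I'll magnify it to measure the head angles.

```bash
python3 - <<'E'
from h import *
import pickle
c=pickle.load(open('w1.pkl','rb'));img=c['img']
g=cv2.cvtColor(img,cv2.COLOR_BGR2GRAY)
big=cv2.resize(img[60:205,175:325],None,fx=5,fy=5,interpolation=cv2.INTER_CUBIC)
gb=cv2.cvtColor(big,cv2.COLOR_BGR2GRAY)
P=[]
for n,u,v in [('s1',246,87),('s2',200,137),('s3',248,181),('s4',294,136)]:
    u0,v0=(u-175)*5,(v-60)*5
    print(n,'gray ctr',gb[v0,u0],'around',[int(gb[np.clip(v0+dy,0,724),np.clip(u0+dx,0,749)]) for dx,dy in((-90,0),(90,0),(0,90),(0,-90))])
    m=np.zeros_like(gb);a,b=max(v0-85,0),max(u0-85,0)
    m[a:v0+85,b:u0+85]=(gb[a:v0+85,b:u0+85]<68)
    m=cv2.morphologyEx(m,cv2.MORPH_OPEN,np.ones((9,9)))
    k,l,st,ce=cv2.connectedComponentsWithStats(m);i=1+np.argmax(st[1:,4])
    cn=max(cv2.findContours((l==i).astype(np.uint8),cv2.RETR_EXTERNAL,cv2.CHAIN_APPROX_NONE)[0],key=cv2.contourArea)
    cv2.drawContours(big,[cn],-1,(0,255,0),1)
    w=np.array([onz(c,p[0]/5+175,p[1]/5+60,.0885)[:2] for p in cn[:,0]],np.float32)
    r=cv2.minAreaRect(w*1000);print(r)
# cap top rim & lug
for z,u,v in((.082,247,136),(.0965,246,87),(.0965,200,137),(.0965,248,182),(.0965,294,136)):print(onz(c,u,v,z).round(4))
cv2.imwrite('pics/w1b.png',big)
E
```

```text
s1 gray ctr 78 around [124, 101, 132, 123]
((615.9891967773438, -216.2693328857422), (29.361948013305664, 15.72583293914795), 14.495406150817871)
s2 gray ctr 78 around [162, 99, 133, 122]
((545.9791259765625, -178.7449188232422), (29.013835906982422, 17.59693717956543), 15.569890022277832)
s3 gray ctr 82 around [134, 106, 178, 127]
((519.3864135742188, -246.54107666015625), (13.04117488861084, 10.318680763244629), 24.101747512817383)
s4 gray ctr 79 around [121, 116, 129, 118]
((583.3909301757812, -286.0724792480469), (29.33066749572754, 13.036256790161133), 47.98564147949219)
[ 0.5617 -0.2256  0.082 ]
[ 0.6155 -0.2094  0.0965]
[ 0.5469 -0.1732  0.0965]
[ 0.5105 -0.242   0.0965]
[ 0.5791 -0.2779  0.0965]
```

View pics/w1b.png

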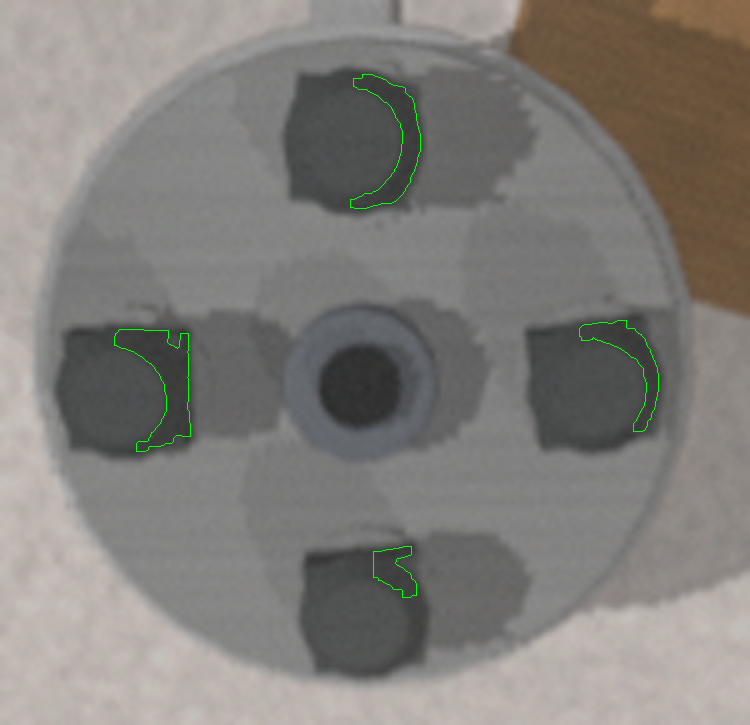

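Call:
{"api": "step_arm", "payload": {
  "steps": [
    {"hand":-1,"dp":[-0.0015,0.038,-0.003],"delta_rot":[0,0,-2.3]},
    {"hand":-1,"dp":[-0.0015,0.038,-0.003],"delta_rot":[0,0,-2.3]},
    {"hand":-1,"dp":[-0.0015,0.038,-0.003],"delta_rot":[0,0,-2.3]},
    {"hand":-1,"dp":[-0.0015,0.038,-0.003],"delta_rot":[0,0,-2.3]},
    {"hand":-1,"dp":[-0.0015,0.038,-0.003],"delta_rot":[0,0,-2.3]}
  ]
}}

```text
time_s: 1.82
position: [0.5232, -0.0592, 0.3094]
tool_rot: [180.0, 0.1, 4.6]
contact_force: [0.4, -0.6, 0.9]
grip_width: 1.002
```

Call:
{"api": "step_arm", "payload": {
  "steps": [
    {"hand":-1,"dp":[-0.0015,0.038,-0.003],"delta_rot":[0,0,-2.3]},
    {"hand":-1,"dp":[-0.0015,0.038,-0.003],"delta_rot":[0,0,-2.3]},
    {"hand":-1,"dp":[-0.0015,0.038,-0.003],"delta_rot":[0,0,-2.3]},
    {"hand":-1,"dp":[-0.0015,0.038,-0.003],"delta_rot":[0,0,-2.3]},
    {"hand":-1,"dp":[-0.0015,0.038,-0.003],"delta_rot":[0,0,-2.3]}
  ]
}}

```text
time_s: 2.23
position: [0.516, 0.1307, 0.2945]
tool_rot: [180.0, 0.0, -6.9]
contact_force: [0.0, -0.0, 0.3]
grip_width: 0.999
```

Call:
{"api": "step_arm", "payload": {
  "steps": [
    {"hand":-1,"dp":[-0.0015,0.038,-0.003],"delta_rot":[0,0,0]},
    {"hand":-1,"dp":[0,0,0],"delta_rot":[0,0,0]}
  ]
}}

```text
time_s: 2.4
position: [0.5139, 0.173, 0.291]
tool_rot: [-179.9, 0.1, -6.5]
contact_force: [0.2, -0.8, 0.1]
grip_width: 0.997
```

```bash
python3 - <<'E'
from h import *
import pickle
c=pickle.load(open('w1.pkl','rb'))
for n,a,b in [('s1',(297,72),(290,198)),('s2',(65,330),(73,450)),('s3',(305,550),(315,672)),('s4',(528,328),(540,452))]:
    p,q=[onz(c,x/5+175,y/5+60,.0885) for x,y in(a,b)];d=p-q
    print(n,np.degrees(np.arctan2(d[1],d[0])).round(1),np.linalg.norm(d).round(4))
c=cap('wrist','w2.png');pickle.dump(c,open('w2.pkl','wb'))
o=robot.get_obs();print(o['time_s'],o['position'],o['tool_rot'],o['contact_force'],o['torque'])
print(proj(c,[.5165,.171,.128]),proj(c,[.518,.171,.036]))
E
```

```text
s1 12.1 0.0275
s2 16.9 0.0285
s3 20.0 0.0315
s4 23.4 0.0296
2.45 [0.51432359 0.17014387 0.29111591] [ 1.79992142e+02  1.05532348e-01 -6.50583327e+00] [ 0.02919361 -0.84627558  0.57006531] [-0.05744387 -0.01639113 -0.01888395]
(np.float64(259.9037984069835), np.float64(172.25862012250585)) (np.float64(259.2276749652341), np.float64(153.59885154624936))
```

View pics/w2.png

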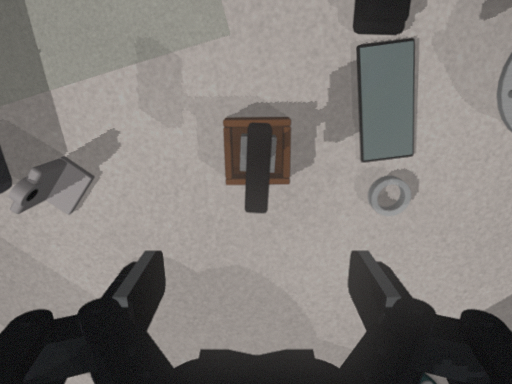

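The handle runs from (259,124) to (257,212) px, centred near (258,168). The stand block is at (257,151).

```bash
python3 - <<'E'
from h import *
import pickle
c=pickle.load(open('w2.pkl','rb'));img=c['img']
m=cv2.inRange(img[110:225,235:280],(0,0,0),(35,35,35));k,l,st,ce=cv2.connectedComponentsWithStats(m);i=1+np.argmax(st[1:,4]);pts=cv2.findNonZero((l==i).astype(np.uint8)).reshape(-1,2)+[235,110]
b=cv2.boxPoints(cv2.minAreaRect(pts.astype(np.float32)));w=np.array([onz(c,*p,.128) for p in b]);print(b.round(1).tolist(),w.round(4).tolist(),w.mean(0))
for a in((259,126),(257,211)):print(onz(c,*a,.128))
hsv=cv2.cvtColor(img,cv2.COLOR_BGR2HSV)[105:195,212:303]
m=cv2.inRange(hsv,(3,100,30),(20,255,255));pts=cv2.findNonZero(m).reshape(-1,2)+[212,105]
b=cv2.boxPoints(cv2.minAreaRect(pts.astype(np.float32)));w=np.array([onz(c,*p,.036) for p in b]);print(b.round(1).tolist(),w.round(4).tolist(),w.mean(0))
E
```

```text
Traceback (most recent call last):
ValueError: attempt to get argmax of an empty sequence
```

```bash
python3 - <<'E'
from h import *
import pickle
c=pickle.load(open('w2.pkl','rb'));img=c['img']
print(img[170,258],img[200,256])
m=cv2.inRange(img[110:225,235:280].max(2),0,58);k,l,st,ce=cv2.connectedComponentsWithStats(m);i=1+np.argmax(st[1:,4]);pts=cv2.findNonZero((l==i).astype(np.uint8)).reshape(-1,2)+[235,110]
b=cv2.boxPoints(cv2.minAreaRect(pts.astype(np.float32)));w=np.array([onz(c,*p,.128) for p in b]);print(b.round(1).tolist(),w.round(4).tolist(),w.mean(0))
for a in((259,126),(257,211)):print(onz(c,*a,.128))
hsv=cv2.cvtColor(img,cv2.COLOR_BGR2HSV)[105:195,212:303]
m=cv2.inRange(hsv,(3,100,30),(20,255,255));pts=cv2.findNonZero(m).reshape(-1,2)+[212,105]
b=cv2.boxPoints(cv2.minAreaRect(pts.astype(np.float32)));w=np.array([onz(c,*p,.036) for p in b]);print(b.round(1).tolist(),w.round(4).tolist(),w.mean(0))
E
```

```text
[45 47 49] [55 55 59]
[[243.3000030517578, 210.39999389648438], [247.60000610351562, 122.19999694824219], [271.70001220703125, 123.30000305175781], [267.3999938964844, 211.60000610351562]] [[0.4784, 0.1924, 0.128], [0.5662, 0.1772, 0.128], [0.5625, 0.1547, 0.128], [0.4743, 0.1679, 0.128]] [0.52035572 0.17307144 0.128     ]
[0.5613975  0.16688985 0.128     ]
[0.47613092 0.17847113 0.128     ]
[[224.0, 119.0], [289.0, 119.0], [289.0, 183.0], [224.0, 183.0]] [[0.5655, 0.2091, 0.036], [0.5565, 0.13, 0.036], [0.4753, 0.1368, 0.036], [0.4848, 0.2208, 0.036]] [0.52049461 0.17419964 0.036     ]
```

Call:
{"api": "step_arm", "payload": {
  "steps": [
    {"hand":-1,"dp":[0.0037,0.0019,-0.03],"delta_rot":[0,0,-1.5]},
    {"hand":-1,"dp":[0,0,-0.03],"delta_rot":[0,0,0]},
    {"hand":-1,"dp":[0,0,-0.03],"delta_rot":[0,0,0]},
    {"hand":-1,"dp":[0,0,-0.03],"delta_rot":[0,0,0]},
    {"hand":-1,"dp":[0,0,-0.03],"delta_rot":[0,0,0]}
  ]
}}

```text
time_s: 2.87
position: [0.519, 0.1679, 0.1408]
tool_rot: [180.0, -0.0, -8.3]
contact_force: [0.1, -0.8, -0.4]
grip_width: 0.997
```

Call:
{"api": "step_arm", "payload": {
  "steps": [
    {"hand":-1,"dp":[0,0,-0.03],"delta_rot":[0,0,0]},
    {"hand":-1,"dp":[0,0,-0.019],"delta_rot":[0,0,0]},
    {"hand":-0.4,"dp":[0,0,0],"delta_rot":[0,0,0]},
    {"hand":0,"dp":[0,0,0],"delta_rot":[0,0,0]}
  ]
}}

```text
time_s: 3.2
position: [0.5183, 0.1683, 0.0923]
tool_rot: [179.9, 0.2, -8.3]
contact_force: [0.8, 0.4, 1.2]
grip_width: 0.752
```

Call:
{"api": "step_arm", "payload": {
  "steps": [
    {"hand":1,"dp":[0,0,0],"delta_rot":[0,0,0]},
    {"hand":1,"dp":[0,0,0],"delta_rot":[0,0,0]},
    {"hand":1,"dp":[0,0,0],"delta_rot":[0,0,0]}
  ],
  "newtons": 80
}}

```text
time_s: 3.45
position: [0.5205, 0.1701, 0.0947]
tool_rot: [-179.9, -0.2, -8.3]
contact_force: [0.1, -1.0, -0.1]
grip_width: 0.296
```

```bash
cat >> h.py <<'E'
def st():
    o=robot.get_obs();print(o['time_s'].__round__(2),o['position'].round(4),o['tool_rot'].round(1),'F',o['contact_force'].round(1),'T',o['torque'].round(3),'g',round(o['grip_width'],3),'q6',o['qpos'][5].round(0))
E
python3 -c "from h import *;st()"
```

```text
3.45 [0.5205 0.1701 0.0947] [-179.9   -0.2   -8.3] F [ 0.1 -1.  -0.1] T [ 0.007  0.012 -0.035] g 0.296 q6 109.0
```

Call:
{"api": "step_arm", "payload": {
  "steps": [
    {"hand":1,"dp":[0,0,0],"delta_rot":[0,0,0]},
    {"hand":1,"dp":[0,0,0.02],"delta_rot":[0,0,0]},
    {"hand":1,"dp":[0,0,0.03],"delta_rot":[0,0,0]},
    {"hand":1,"dp":[0,0,0.035],"delta_rot":[0,0,0]},
    {"hand":1,"dp":[0,0,0.035],"delta_rot":[0,0,0]}
  ]
}}

```text
time_s: 3.87
position: [0.5182, 0.17, 0.2142]
tool_rot: [180.0, 0.1, -8.2]
contact_force: [0.5, -0.0, -2.5]
grip_width: 0.274
```

```bash
python3 -c "from h import *;st()"
```

```text
3.87 [0.5182 0.17   0.2142] [ 1.8e+02  1.0e-01 -8.2e+00] F [ 0.5 -0.  -2.5] T [-0.007 -0.072 -0.013] g 0.274 q6 109.0
```

Call:
{"api": "step_arm", "payload": {
  "steps": [
    {"hand":1,"dp":[0.0086,-0.03,0],"delta_rot":[0,0,2]},
    {"hand":1,"dp":[0.0086,-0.035,0],"delta_rot":[0,0,2]},
    {"hand":1,"dp":[0.0086,-0.035,0],"delta_rot":[0,0,2]},
    {"hand":1,"dp":[0.0086,-0.035,0],"delta_rot":[0,0,2]},
    {"hand":1,"dp":[0.0086,-0.035,0],"delta_rot":[0,0,2]}
  ]
}}

```text
time_s: 4.28
position: [0.562, -0.0012, 0.2136]
tool_rot: [180.0, -0.0, 1.9]
contact_force: [0.3, 0.7, -2.2]
grip_width: 0.27
```

Call:
{"api": "step_arm", "payload": {
  "steps": [
    {"hand":1,"dp":[0.0086,-0.035,0],"delta_rot":[0,0,2]},
    {"hand":1,"dp":[0.0086,-0.035,0],"delta_rot":[0,0,2]},
    {"hand":1,"dp":[0.0086,-0.035,0],"delta_rot":[0,0,2]},
    {"hand":1,"dp":[0.0086,-0.035,0],"delta_rot":[0,0,2]},
    {"hand":1,"dp":[0.0086,-0.035,0],"delta_rot":[0,0,2]}
  ]
}}

```text
time_s: 4.7
position: [0.605, -0.1764, 0.2133]
tool_rot: [-180.0, 0.0, 11.9]
contact_force: [0.6, -0.5, -1.6]
grip_width: 0.27
```

Call:
{"api": "step_arm", "payload": {
  "steps": [
    {"hand":1,"dp":[0.0086,-0.034,-0.015],"delta_rot":[0,0,0]},
    {"hand":1,"dp":[0,0,0],"delta_rot":[0,0,0]},
    {"hand":1,"dp":[0,0,0],"delta_rot":[0,0,0]}
  ]
}}

```text
time_s: 4.95
position: [0.6131, -0.2104, 0.1969]
tool_rot: [-179.9, 0.1, 11.6]
contact_force: [-0.9, 0.8, -2.5]
grip_width: 0.271
```

```bash
python3 - <<'E'
from h import *
import pickle
D={n:cap(n) for n in('wrist','scene','top')};pickle.dump(D,open('d3.pkl','wb'));st()
s=D['scene'];u,v=map(int,proj(s,[.6138,-.209,.13]));print(u,v)
t=D['top'];a,b=map(int,proj(t,[.56,-.226,.1]))
A=cv2.resize(s['img'][v-55:v+65,u-70:u+60],(400,370),interpolation=cv2.INTER_CUBIC)
B=cv2.resize(D['wrist']['img'],(400,300));B=np.vstack([B,np.zeros((70,400,3),np.uint8)])
cv2.imwrite('pics/m3.png',np.hstack([A,B]))
E
```

```text
5.1 [ 0.6133 -0.2077  0.1982] [-179.9    0.    11.8] F [-0.5  0.3 -2.3] T [-0.002 -0.038  0.055] g 0.269 q6 53.0
202 230
```

View pics/m3.png

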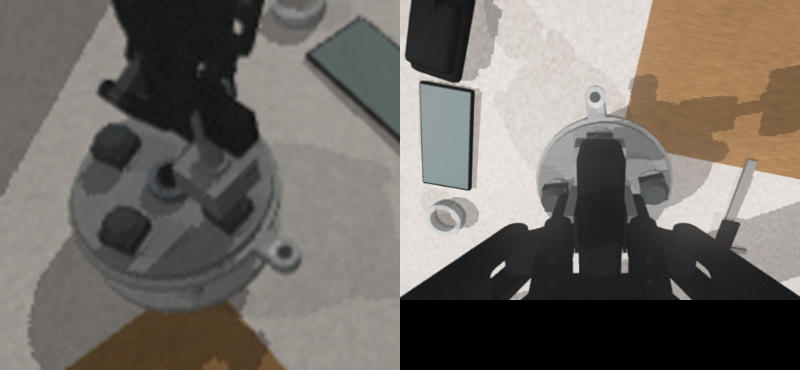

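The key hangs upright over screw 1, with the socket's lower corner at about (235,213) in the left crop, just above the head. I'll check that corner against the expected projection, then lower.

```bash
python3 - <<'E'
from h import *
import pickle
D=pickle.load(open('d3.pkl','rb'));s=D['scene']
cr=lambda P:((proj(s,P)[0]-132)*400/130,(proj(s,P)[1]-175)*370/120)
a=np.radians(11.8);R=np.array([[np.cos(a),-np.sin(a)],[np.sin(a),np.cos(a)]])
for z in(.113,.135):
  for k in((1,1),(1,-1),(-1,-1),(-1,1)):
    p=np.array([.6138,-.2089])+R@(np.array(k)*.02225);print(z,k,np.round(cr([*p,z])))
g=cv2.cvtColor(s['img'],cv2.COLOR_BGR2GRAY)
cv2.imwrite('pics/m4.png',cv2.resize(s['img'][205:260,175:235],None,fx=10,fy=10,interpolation=cv2.INTER_CUBIC))
for P in([.6138,-.2089,.0965],[.544,-.1727,.0965],[.507,-.2427,.0965],[.577,-.2797,.0965]):print(np.round(proj(s,P),1),np.round(cr(P)))
print([(np.round(proj(s,[*(np.array([.6138,-.2089])+R@(np.array(k)*.02225)),.113]),1)) for k in((1,1),(1,-1),(-1,-1))])
E
```

```text
0.113 (1, 1) [263. 179.]
0.113 (1, -1) [223. 221.]
0.113 (-1, -1) [179. 190.]
0.113 (-1, 1) [219. 150.]
0.135 (1, 1) [260. 163.]
0.135 (1, -1) [219. 206.]
0.135 (-1, -1) [174. 174.]
0.135 (-1, 1) [215. 134.]
[204.7 238.6] [224. 196.]
[199.9 212.1] [209. 114.]
[167.7 218.5] [110. 134.]
[170.5 246. ] [119. 219.]
[array([217.4, 233.2]), array([204.5, 246.7]), array([190.1, 236.6])]
```

View pics/m4.png

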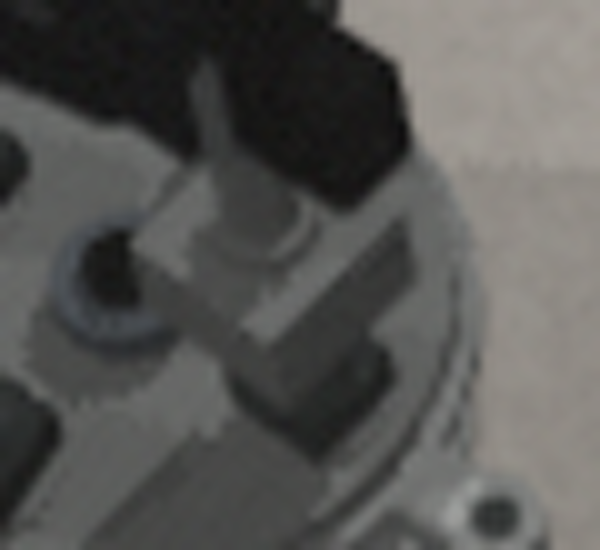

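The socket's lower corner is at about (290,410) and its right corner at (415,275). The head's visible lower corner is at about (325,465), with its right at (395,375) and left at (235,390).

```bash
python3 - <<'E'
from h import *
import pickle
D=pickle.load(open('d3.pkl','rb'));s=D['scene']
a=np.radians(12);R=np.array([[np.cos(a),-np.sin(a)],[np.sin(a),np.cos(a)]])
for z in(.0725,.0885):
  for k in((1,1),(1,-1),(-1,-1)):
    p=np.array([.6138,-.2089])+R@(np.array(k)*.014);print(z,k,(np.array(proj(s,[*p,z]))-[175,205]).round(2)*10)
# px per mm
p0=np.array(proj(s,[.6138,-.2089,.09]))
J=np.array([(np.array(proj(s,[.6148,-.2089,.09]))-p0),(np.array(proj(s,[.6138,-.2079,.09]))-p0)]).T*10;print(J,np.linalg.inv(J))
W=D['wrist']
print(onz(W,(596-400)*1.28,97*1.28,.05),proj(W,[.5605,-.2262,.07]))
# cover rim in d0 scene: center check by cap
s0=pickle.load(open('d0.pkl','rb'))['scene'];print(onz(s0,292*.64,362*.64,.082))
for u,v in((323,379),(317,337),(264,346),(270,389)):print(onz(s0,u*.64,v*.64,.0885))
E
```

```text
0.0725 (1, 1) [391.8 377.3]
0.0725 (1, -1) [314.1 460.5]
0.0725 (-1, -1) [226.6 399.3]
0.0885 (1, 1) [384.6 342.7]
0.0885 (1, -1) [305.6 426.5]
0.0885 (-1, -1) [217.  364.9]
[[ 2.50501752  3.4271275 ]
 [ 2.73695704 -2.44480718]] [[ 0.15768691  0.22104531]
 [ 0.1765302  -0.1615704 ]]
[ 0.66238775 -0.19423813  0.05      ] (np.float64(262.6005279818374), np.float64(241.67580526906033))
[ 0.56078511 -0.22582505  0.082     ]
[ 0.62116508 -0.20955846  0.0885    ]
[ 0.55265435 -0.17103983  0.0885    ]
[ 0.51081297 -0.24345972  0.0885    ]
[ 0.58226943 -0.27871899  0.0885    ]
```

Call:
{"api": "step_arm", "payload": {
  "steps": [
    {"hand":1,"dp":[0.0025,0.001,-0.006],"delta_rot":[0,0,0]},
    {"hand":1,"dp":[0,0,-0.008],"delta_rot":[0,0,0]},
    {"hand":1,"dp":[0,0,-0.006],"delta_rot":[0,0,0]},
    {"hand":1,"dp":[0,0,0],"delta_rot":[0,0,0]}
  ]
}}

```text
time_s: 5.43
position: [0.6159, -0.2073, 0.1767]
tool_rot: [-180.0, 0.1, 11.8]
contact_force: [0.3, -0.1, -2.5]
grip_width: 0.269
```

Call:
{"api": "step_arm", "payload": {
  "steps": [
    {"hand":1,"dp":[0,0,-0.004],"delta_rot":[0,0,0]},
    {"hand":1,"dp":[0,0,0],"delta_rot":[0,0,0]}
  ]
}}

```text
time_s: 5.6
position: [0.6164, -0.208, 0.1736]
tool_rot: [180.0, -0.0, 11.8]
contact_force: [2.0, -2.2, -3.4]
grip_width: 0.268
```

```bash
python3 -c "
from h import *
for i in range(3):
  cap('wrist');st()"
```

```text
5.65 [ 0.6164 -0.208   0.1737] [180.   -0.   11.8] F [ 0.7 -1.4 -3.4] T [-0.369 -0.236  0.014] g 0.27 q6 54.0
5.7 [ 0.6164 -0.208   0.1739] [180.   -0.   11.8] F [ 1.2 -2.5 -3.1] T [-0.372 -0.281 -0.009] g 0.263 q6 54.0
5.75 [ 0.6164 -0.208   0.174 ] [180.   -0.   11.8] F [ 1.1 -1.6 -4. ] T [-0.427 -0.218  0.005] g 0.267 q6 54.0
```

Call:
{"api": "step_arm", "payload": {
  "steps": [
    {"hand":1,"dp":[0.0007,-0.0012,0],"delta_rot":[0,0,0]},
    {"hand":1,"dp":[0,0,0],"delta_rot":[0,0,0]}
  ]
}}

```text
time_s: 5.92
position: [0.6168, -0.2089, 0.1741]
tool_rot: [-179.9, 0.0, 11.7]
contact_force: [-0.3, -0.5, -2.1]
grip_width: 0.272
```

```bash
python3 -c "
from h import *
for i in range(2):
  cap('wrist');st()"
```

```text
5.97 [ 0.6168 -0.2089  0.174 ] [-179.9    0.    11.7] F [-0.4  0.5 -2.6] T [-0.005 -0.048 -0.062] g 0.27 q6 53.0
6.02 [ 0.6168 -0.2088  0.1741] [-180.     0.    11.8] F [ 0.1 -0.2 -2.1] T [ 0.026 -0.038  0.008] g 0.272 q6 53.0
```

Call:
{"api": "step_arm", "payload": {
  "steps": [
    {"hand":1,"dp":[0,0,-0.004],"delta_rot":[0,0,0]},
    {"hand":1,"dp":[0,0,0],"delta_rot":[0,0,0]}
  ]
}}

```text
time_s: 6.18
position: [0.6165, -0.2088, 0.1693]
tool_rot: [-179.9, 0.0, 11.8]
contact_force: [0.5, -0.2, -2.6]
grip_width: 0.269
```

```bash
python3 -c "
from h import *
for i in range(2):
  cap('wrist');st()"
```

```text
6.23 [ 0.6166 -0.2088  0.1695] [-180.     0.    11.8] F [ 0.4  0.4 -2.2] T [-0.036 -0.066  0.013] g 0.268 q6 53.0
6.28 [ 0.6167 -0.2089  0.1697] [-180.     0.    11.8] F [ 0.7 -0.4 -2.5] T [ 0.043 -0.091  0.039] g 0.269 q6 53.0
```

Call:
{"api": "step_arm", "payload": {
  "steps": [
    {"hand":1,"dp":[0,0,-0.004],"delta_rot":[0,0,0]},
    {"hand":1,"dp":[0,0,-0.003],"delta_rot":[0,0,0]},
    {"hand":1,"dp":[0,0,0],"delta_rot":[0,0,0]}
  ]
}}

```text
time_s: 6.53
position: [0.6165, -0.2088, 0.1621]
tool_rot: [-179.9, 0.1, 11.8]
contact_force: [0.7, 0.8, -2.8]
grip_width: 0.269
```

```bash
python3 -c "
from h import *
for i in range(2):
  cap('wrist');st()"
```

```text
6.58 [ 0.6167 -0.2089  0.1625] [-180.     0.    11.8] F [-1.   0.2 -1.4] T [ 0.053 -0.014  0.024] g 0.272 q6 53.0
6.63 [ 0.6168 -0.209   0.1627] [-180.     0.    11.8] F [-0.2 -1.1 -1.7] T [-0.042 -0.028 -0.001] g 0.267 q6 53.0
```

Call:
{"api": "step_arm", "payload": {
  "steps": [
    {"hand":1,"dp":[0,0,-0.002],"delta_rot":[0,0,0]},
    {"hand":1,"dp":[0,0,0],"delta_rot":[0,0,0]}
  ]
}}

```text
time_s: 6.8
position: [0.6173, -0.2092, 0.1613]
tool_rot: [180.0, -0.0, 11.8]
contact_force: [0.7, 0.5, -1.4]
grip_width: 0.271
```

```bash
python3 -c "
from h import *
for i in range(2):
  cap('wrist');st()"
```

```text
6.85 [ 0.6171 -0.2091  0.1612] [180.   -0.   11.8] F [-0.4  0.4 -2. ] T [-0.01  -0.107  0.046] g 0.269 q6 53.0
6.9 [ 0.6172 -0.2092  0.1612] [180.   -0.   11.8] F [-0.2  0.1 -2.2] T [-0.072 -0.071 -0.019] g 0.271 q6 53.0
```

Call:
{"api": "step_arm", "payload": {
  "steps": [
    {"hand":1,"dp":[0,0,-0.001],"delta_rot":[0,0,0]},
    {"hand":1,"dp":[0,0,0],"delta_rot":[0,0,0]}
  ]
}}

```text
time_s: 7.07
position: [0.6173, -0.2092, 0.1611]
tool_rot: [180.0, -0.0, 11.8]
contact_force: [-0.5, 0.8, 3.8]
grip_width: 0.275
```

Call:
{"api": "step_arm", "payload": {
  "steps": [
    {"hand":1,"dp":[0,0,-0.001],"delta_rot":[0,0,0]},
    {"hand":1,"dp":[0,0,0],"delta_rot":[0,0,0]}
  ]
}}

```text
time_s: 7.23
position: [0.6175, -0.2093, 0.1609]
tool_rot: [179.9, -0.1, 11.8]
contact_force: [-2.1, 1.3, 9.4]
grip_width: 0.269
```

Call:
{"api": "step_arm", "payload": {
  "steps": [
    {"hand":1,"dp":[0,0,-0.0005],"delta_rot":[0,0,0]},
    {"hand":1,"dp":[0,0,0],"delta_rot":[0,0,0]}
  ]
}}

```text
time_s: 7.4
position: [0.6176, -0.2093, 0.1609]
tool_rot: [179.9, -0.1, 11.8]
contact_force: [-2.9, 0.5, 12.5]
grip_width: 0.269
```

Call:
{"api": "step_arm", "payload": {
  "steps": [
    {"hand":1,"dp":[0,0,0.0017],"delta_rot":[0,0,-5]},
    {"hand":1,"dp":[0,0,0],"delta_rot":[0,0,-5]},
    {"hand":1,"dp":[0,0,0],"delta_rot":[0,0,0]}
  ]
}}

```text
time_s: 7.65
position: [0.6174, -0.2093, 0.1611]
tool_rot: [180.0, -0.1, 1.6]
contact_force: [0.1, -0.0, 3.7]
grip_width: 0.271
```

```bash
cat >> h.py <<'E'
def rd(n=3):
    F=[];T=[]
    for i in range(n):
        cap('wrist');o=robot.get_obs();F.append(o['contact_force']);T.append(o['torque'])
    print(round(o['time_s'],2),o['position'].round(4),o['tool_rot'].round(1),'F',np.mean(F,0).round(1),'T',np.mean(T,0).round(3),'q6',round(o['qpos'][5]))
E
python3 -c "
from h import *
rd()"
```

```text
7.8 [ 0.6175 -0.2093  0.161 ] [ 1.8e+02 -1.0e-01  1.9e+00] F [-0.7  0.1  5.1] T [ 0.028  0.117 -0.032] q6 63
```

Call:
{"api": "step_arm", "payload": {
  "steps": [
    {"hand":1,"dp":[0,0,0],"delta_rot":[0,0,-6]},
    {"hand":1,"dp":[0,0,0],"delta_rot":[0,0,-6]},
    {"hand":1,"dp":[0,0,0],"delta_rot":[0,0,-6]},
    {"hand":1,"dp":[0,0,0],"delta_rot":[0,0,0]}
  ]
}}

```text
time_s: 8.13
position: [0.6178, -0.2107, 0.1611]
tool_rot: [179.9, -0.1, -16.3]
contact_force: [-0.7, -4.6, 4.9]
grip_width: 0.266
```

```bash
python3 -c "
from h import *
rd()"
```

```text
8.28 [ 0.6178 -0.2106  0.1611] [ 1.799e+02 -1.000e-01 -1.600e+01] F [-0.4 -5.5  5.4] T [-1.337  0.035  0.09 ] q6 81
```

Call:
{"api": "step_arm", "payload": {
  "steps": [
    {"hand":1,"dp":[0,-0.0012,0],"delta_rot":[0,0,0]},
    {"hand":1,"dp":[-0.0002,-0.0003,0],"delta_rot":[0,0,-6]},
    {"hand":1,"dp":[-0.0002,-0.0003,0],"delta_rot":[0,0,-6]},
    {"hand":1,"dp":[0,0,0],"delta_rot":[0,0,0]}
  ]
}}

```text
time_s: 8.62
position: [0.6173, -0.2118, 0.161]
tool_rot: [180.0, -0.1, -28.3]
contact_force: [0.9, -2.8, 6.3]
grip_width: 0.269
```

```bash
python3 -c "
from h import *
rd()"
```

```text
8.77 [ 0.6173 -0.2118  0.1611] [ 1.8e+02 -1.0e-01 -2.8e+01] F [ 0.1 -3.8  6.6] T [-0.963  0.086  0.093] q6 93
```

Call:
{"api": "step_arm", "payload": {
  "steps": [
    {"hand":1,"dp":[-0.0001,-0.0002,0],"delta_rot":[0,0,-6]},
    {"hand":1,"dp":[-0.0001,-0.0002,0],"delta_rot":[0,0,-6]},
    {"hand":1,"dp":[-0.0001,-0.0002,0],"delta_rot":[0,0,-6]},
    {"hand":1,"dp":[0,0,0],"delta_rot":[0,0,0]}
  ]
}}

```text
time_s: 9.1
position: [0.6164, -0.2128, 0.161]
tool_rot: [179.9, -0.1, -46.3]
contact_force: [-2.6, -5.1, 7.1]
grip_width: 0.271
```

```bash
python3 -c "
from h import *
rd()"
```

```text
9.25 [ 0.6164 -0.2128  0.161 ] [ 1.799e+02 -1.000e-01 -4.600e+01] F [-1.5 -5.1  7.1] T [-1.262  0.412  0.085] q6 111
```

Screw 1 turned about 43°. The lateral forces show the key axis sits about 4 mm behind the TCP along the handle, which agrees with the top-view handle estimate. I'll lift off and go to screw 3.

Call:
{"api": "step_arm", "payload": {
  "steps": [
    {"hand":1,"dp":[-0.0003,-0.0012,0.001],"delta_rot":[0,0,0]},
    {"hand":1,"dp":[0,0,0.009],"delta_rot":[0,0,0]},
    {"hand":1,"dp":[0,0,0.012],"delta_rot":[0,0,0]},
    {"hand":1,"dp":[0,0,0.012],"delta_rot":[0,0,0]},
    {"hand":1,"dp":[0,0,0],"delta_rot":[0,0,0]}
  ]
}}

```text
time_s: 9.67
position: [0.6171, -0.2124, 0.1973]
tool_rot: [-179.9, -0.1, -46.2]
contact_force: [1.2, 0.0, -2.8]
grip_width: 0.268
```

Call:
{"api": "step_arm", "payload": {
  "steps": [
    {"hand":1,"dp":[-0.0105,-0.003,0],"delta_rot":[0,0,6.6]},
    {"hand":1,"dp":[-0.0105,-0.003,0],"delta_rot":[0,0,6.6]},
    {"hand":1,"dp":[-0.0105,-0.003,0],"delta_rot":[0,0,6.6]},
    {"hand":1,"dp":[-0.0105,-0.003,0],"delta_rot":[0,0,6.6]},
    {"hand":1,"dp":[-0.0105,-0.003,0],"delta_rot":[0,0,6.6]}
  ]
}}

```text
time_s: 10.08
position: [0.5626, -0.2269, 0.1943]
tool_rot: [-179.9, 0.1, -12.9]
contact_force: [-0.2, 0.0, -2.0]
grip_width: 0.268
```

Call:
{"api": "step_arm", "payload": {
  "steps": [
    {"hand":1,"dp":[-0.0105,-0.003,0],"delta_rot":[0,0,6.6]},
    {"hand":1,"dp":[-0.0105,-0.003,0],"delta_rot":[0,0,6.6]},
    {"hand":1,"dp":[-0.0105,-0.003,0],"delta_rot":[0,0,6.6]},
    {"hand":1,"dp":[-0.0105,-0.003,0],"delta_rot":[0,0,6.6]},
    {"hand":1,"dp":[-0.0112,-0.0017,0],"delta_rot":[0,0,6.6]}
  ]
}}

```text
time_s: 10.5
position: [0.5096, -0.2409, 0.1944]
tool_rot: [-179.9, -0.0, 20.1]
contact_force: [-0.2, -0.8, -3.4]
grip_width: 0.274
```

Call:
{"api": "step_arm", "payload": {
  "steps": [
    {"hand":1,"dp":[0,0,0],"delta_rot":[0,0,0]},
    {"hand":1,"dp":[0,0,-0.008],"delta_rot":[0,0,0]},
    {"hand":1,"dp":[0,0,-0.008],"delta_rot":[0,0,0]},
    {"hand":1,"dp":[0,0,0],"delta_rot":[0,0,0]}
  ]
}}

```text
time_s: 10.83
position: [0.51, -0.2405, 0.1764]
tool_rot: [-179.9, 0.1, 19.7]
contact_force: [0.3, -1.3, -3.1]
grip_width: 0.271
```

```bash
python3 -c "
from h import *
rd(2)"
```

```text
10.93 [ 0.5104 -0.2409  0.1774] [-179.9    0.    19.7] F [ 0.3  0.1 -2.2] T [0.005 0.012 0.024] q6 38
```

Call:
{"api": "step_arm", "payload": {
  "steps": [
    {"hand":1,"dp":[0,0,-0.005],"delta_rot":[0,0,0]},
    {"hand":1,"dp":[0,0,0],"delta_rot":[0,0,0]}
  ]
}}

```text
time_s: 11.1
position: [0.5103, -0.2411, 0.1724]
tool_rot: [-179.9, 0.0, 19.7]
contact_force: [-0.2, 0.2, -3.2]
grip_width: 0.266
```

```bash
python3 -c "
from h import *
rd(2)"
```

```text
11.2 [ 0.5103 -0.2413  0.173 ] [-180.     0.    19.7] F [-0.1  0.2 -2.2] T [-0.032 -0.022  0.021] q6 38
```

Call:
{"api": "step_arm", "payload": {
  "steps": [
    {"hand":1,"dp":[0,0,-0.005],"delta_rot":[0,0,0]},
    {"hand":1,"dp":[0,0,-0.003],"delta_rot":[0,0,0]},
    {"hand":1,"dp":[0,0,0],"delta_rot":[0,0,0]}
  ]
}}

```text
time_s: 11.45
position: [0.5099, -0.2411, 0.1645]
tool_rot: [-179.9, 0.0, 19.8]
contact_force: [0.1, -0.6, -2.6]
grip_width: 0.269
```

Call:
{"api": "step_arm", "payload": {
  "steps": [
    {"hand":1,"dp":[0,0,-0.004],"delta_rot":[0,0,0]},
    {"hand":1,"dp":[0,0,0],"delta_rot":[0,0,0]},
    {"hand":1,"dp":[0,0,0],"delta_rot":[0,0,0]}
  ]
}}

```text
time_s: 11.7
position: [0.5103, -0.2414, 0.1612]
tool_rot: [-180.0, -0.0, 19.8]
contact_force: [0.6, 0.0, -1.9]
grip_width: 0.272
```

```bash
python3 -c "
from h import *
rd(2)"
```

```text
11.8 [ 0.5102 -0.2413  0.1612] [-180.     0.    19.8] F [ 0.2 -0.6 -2.2] T [-0.027 -0.04  -0.031] q6 38
```

Call:
{"api": "step_arm", "payload": {
  "steps": [
    {"hand":1,"dp":[0,-0.0004,-0.0008],"delta_rot":[0,0,-6]},
    {"hand":1,"dp":[0,-0.0004,0],"delta_rot":[0,0,-6]},
    {"hand":1,"dp":[0,-0.0004,0],"delta_rot":[0,0,-6]},
    {"hand":1,"dp":[0,-0.0004,0],"delta_rot":[0,0,-6]},
    {"hand":1,"dp":[0.0002,-0.0004,0],"delta_rot":[0,0,-6]}
  ]
}}

```text
time_s: 12.22
position: [0.5109, -0.2442, 0.1611]
tool_rot: [179.9, -0.1, -10.5]
contact_force: [-1.7, -2.3, 1.7]
grip_width: 0.27
```

```bash
python3 -c "
from h import *
rd(3)"
```

```text
12.37 [ 0.5108 -0.2442  0.1611] [ 1.799e+02 -1.000e-01 -1.010e+01] F [-0.4 -2.3  2.2] T [-0.526  0.188  0.026] q6 68
```

Call:
{"api": "step_arm", "payload": {
  "steps": [
    {"hand":1,"dp":[-0.0002,-0.0004,0],"delta_rot":[0,0,-6]},
    {"hand":1,"dp":[-0.0002,-0.0004,0],"delta_rot":[0,0,-6]},
    {"hand":1,"dp":[-0.0002,-0.0004,0],"delta_rot":[0,0,-6]}
  ]
}}

```text
time_s: 12.62
position: [0.5101, -0.2455, 0.1611]
tool_rot: [179.9, -0.1, -28.3]
contact_force: [-0.8, -2.6, 3.5]
grip_width: 0.265
```

```bash
python3 -c "
from h import *
rd(3)"
```

```text
12.77 [ 0.5102 -0.2454  0.1611] [ 1.799e+02 -1.000e-01 -2.790e+01] F [-1.4 -3.5  3.5] T [-0.807  0.383  0.07 ] q6 85
```

Call:
{"api": "step_arm", "payload": {
  "steps": [
    {"hand":1,"dp":[-0.0003,-0.0008,0],"delta_rot":[0,0,-6]},
    {"hand":1,"dp":[-0.0002,-0.0004,0],"delta_rot":[0,0,-6]},
    {"hand":1,"dp":[0,0,0],"delta_rot":[0,0,0]}
  ]
}}

```text
time_s: 13.02
position: [0.5095, -0.2462, 0.161]
tool_rot: [180.0, -0.1, -40.2]
contact_force: [-0.8, -2.0, 4.9]
grip_width: 0.269
```

```bash
python3 -c "
from h import *
rd(4)"
```

```text
13.22 [ 0.5095 -0.2462  0.161 ] [ 1.80e+02 -1.00e-01 -3.99e+01] F [-1.6 -2.8  5.2] T [-0.673  0.473  0.029] q6 97
```

Call:
{"api": "step_arm", "payload": {
  "steps": [
    {"hand":1,"dp":[-0.0002,-0.0005,0.001],"delta_rot":[0,0,0]},
    {"hand":1,"dp":[0,0,0.009],"delta_rot":[0,0,0]},
    {"hand":1,"dp":[0,0,0.012],"delta_rot":[0,0,0]},
    {"hand":1,"dp":[0,0,0.012],"delta_rot":[0,0,0]},
    {"hand":1,"dp":[0,0,0],"delta_rot":[0,0,0]}
  ]
}}

```text
time_s: 13.63
position: [0.5102, -0.2462, 0.1965]
tool_rot: [-179.9, -0.1, -40.1]
contact_force: [-0.4, 0.3, -0.5]
grip_width: 0.271
```

Call:
{"api": "step_arm", "payload": {
  "steps": [
    {"hand":1,"dp":[0.0042,0.0082,0],"delta_rot":[0,0,6.4]},
    {"hand":1,"dp":[0.0042,0.0082,0],"delta_rot":[0,0,6.4]},
    {"hand":1,"dp":[0.0042,0.0082,0],"delta_rot":[0,0,6.4]},
    {"hand":1,"dp":[0.0042,0.0082,0],"delta_rot":[0,0,6.4]},
    {"hand":1,"dp":[0.0042,0.0082,0],"delta_rot":[0,0,6.4]}
  ]
}}

```text
time_s: 14.05
position: [0.5297, -0.204, 0.1937]
tool_rot: [-179.9, 0.1, -7.8]
contact_force: [-0.4, -0.3, -2.0]
grip_width: 0.268
```

Call:
{"api": "step_arm", "payload": {
  "steps": [
    {"hand":1,"dp":[0.0042,0.0082,0],"delta_rot":[0,0,6.4]},
    {"hand":1,"dp":[0.0042,0.0082,0],"delta_rot":[0,0,6.4]},
    {"hand":1,"dp":[0.0042,0.0082,0],"delta_rot":[0,0,6.4]},
    {"hand":1,"dp":[0.0045,0.0091,0],"delta_rot":[0,0,6]},
    {"hand":1,"dp":[0,0,0],"delta_rot":[0,0,0]}
  ]
}}

```text
time_s: 14.47
position: [0.5472, -0.1693, 0.1937]
tool_rot: [-179.8, 0.0, 17.3]
contact_force: [-0.5, -0.1, -2.8]
grip_width: 0.269
```

```bash
python3 - <<'E'
from h import *
import pickle
D={n:cap(n) for n in('wrist','scene')};pickle.dump(D,open('d5.pkl','wb'));st()
s=D['scene'];c0=pickle.load(open('d0.pkl','rb'))['scene']
f=lambda i:cv2.resize(i[200:270,145:225],(400,350),interpolation=cv2.INTER_CUBIC)
cv2.imwrite('pics/m5.png',np.clip(1.7*np.hstack([f(c0['img']),f(s['img'])]),0,255).astype(np.uint8))
E
```

```text
14.57 [ 0.5468 -0.171   0.1939] [-1.799e+02  1.000e-01  1.690e+01] F [ 0.3 -0.7 -2. ] T [-0.01   0.017  0.027] g 0.269 q6 49.0
```

View pics/m5.png

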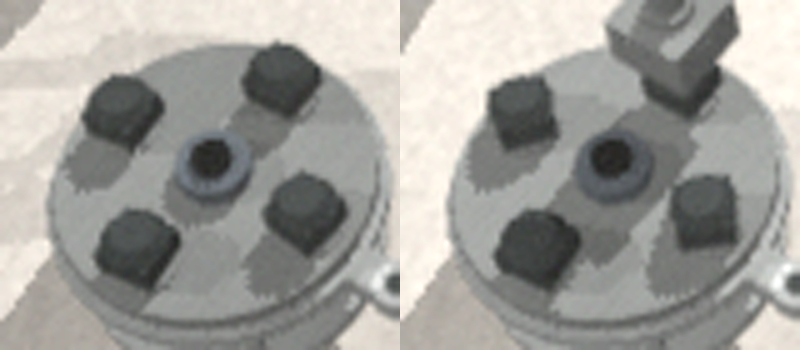

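In the right panel, screws 1 (705,212) and 3 (522,112) are turned roughly 45° compared with the left panel. Next is screw 2.

Call:
{"api": "step_arm", "payload": {
  "steps": [
    {"hand":1,"dp":[0,0,-0.008],"delta_rot":[0,0,0]},
    {"hand":1,"dp":[0,0,-0.008],"delta_rot":[0,0,0]},
    {"hand":1,"dp":[0,0,-0.005],"delta_rot":[0,0,0]},
    {"hand":1,"dp":[0,0,0],"delta_rot":[0,0,0]}
  ]
}}

```text
time_s: 14.9
position: [0.5463, -0.1716, 0.1716]
tool_rot: [-179.9, 0.1, 16.9]
contact_force: [0.2, 0.1, -2.4]
grip_width: 0.267
```

```bash
python3 -c "
from h import *
rd(2)"
```

```text
15.0 [ 0.5468 -0.1717  0.1729] [-1.799e+02  1.000e-01  1.690e+01] F [ 0.  -0.1 -2.6] T [ 0.004 -0.032 -0.027] q6 49
```

Call:
{"api": "step_arm", "payload": {
  "steps": [
    {"hand":1,"dp":[0,0,-0.005],"delta_rot":[0,0,0]},
    {"hand":1,"dp":[0,0,0],"delta_rot":[0,0,0]}
  ]
}}

```text
time_s: 15.17
position: [0.5469, -0.1715, 0.1679]
tool_rot: [-180.0, 0.0, 16.9]
contact_force: [-0.7, 0.6, -2.2]
grip_width: 0.266
```

```bash
python3 -c "
from h import *
rd(2)"
```

```text
15.27 [ 0.5471 -0.1715  0.1683] [-180.    0.   17.] F [-0.2  0.1 -2.2] T [-0.014 -0.043 -0.002] q6 49
```

Call:
{"api": "step_arm", "payload": {
  "steps": [
    {"hand":1,"dp":[0,0,-0.005],"delta_rot":[0,0,0]},
    {"hand":1,"dp":[0,0,-0.002],"delta_rot":[0,0,0]},
    {"hand":1,"dp":[0,0,0],"delta_rot":[0,0,0]},
    {"hand":1,"dp":[0,0,-0.0009],"delta_rot":[0,0,0]},
    {"hand":1,"dp":[0,0,0],"delta_rot":[0,0,0]}
  ]
}}

```text
time_s: 15.68
position: [0.5475, -0.1716, 0.1611]
tool_rot: [180.0, -0.0, 17.0]
contact_force: [-0.8, -0.8, 1.5]
grip_width: 0.267
```

Call:
{"api": "step_arm", "payload": {
  "steps": [
    {"hand":1,"dp":[0,-0.0005,0],"delta_rot":[0,0,-6]},
    {"hand":1,"dp":[0,-0.0005,0],"delta_rot":[0,0,-6]},
    {"hand":1,"dp":[0,-0.0005,0],"delta_rot":[0,0,-6]},
    {"hand":1,"dp":[0,-0.0005,0],"delta_rot":[0,0,-6]},
    {"hand":1,"dp":[0,-0.0004,0],"delta_rot":[0,0,-6]}
  ]
}}

```text
time_s: 16.1
position: [0.5476, -0.1745, 0.1611]
tool_rot: [180.0, -0.1, -13.3]
contact_force: [-1.3, -1.4, 2.3]
grip_width: 0.269
```

```bash
python3 -c "
from h import *
rd(3)"
```

```text
16.25 [ 0.5476 -0.1744  0.1611] [ 1.80e+02 -1.00e-01 -1.29e+01] F [-0.7 -0.9  2.6] T [-0.316  0.197  0.074] q6 78
```

Call:
{"api": "step_arm", "payload": {
  "steps": [
    {"hand":1,"dp":[-0.0002,-0.0004,0],"delta_rot":[0,0,-6]},
    {"hand":1,"dp":[-0.0002,-0.0004,0],"delta_rot":[0,0,-6]},
    {"hand":1,"dp":[-0.0002,-0.0004,0],"delta_rot":[0,0,-6]}
  ]
}}

```text
time_s: 16.5
position: [0.5468, -0.1757, 0.1611]
tool_rot: [180.0, -0.1, -31.1]
contact_force: [-1.7, -2.2, 3.5]
grip_width: 0.272
```

```bash
python3 -c "
from h import *
rd(3)"
```

```text
16.65 [ 0.5469 -0.1757  0.1611] [ 1.80e+02 -1.00e-01 -3.07e+01] F [-1.6 -2.3  4.8] T [-0.51   0.379  0.096] q6 96
```

Call:
{"api": "step_arm", "payload": {
  "steps": [
    {"hand":1,"dp":[-0.0003,-0.0006,0.0002],"delta_rot":[0,0,-6]},
    {"hand":1,"dp":[-0.0003,-0.0006,0],"delta_rot":[0,0,-6]},
    {"hand":1,"dp":[0,0,0],"delta_rot":[0,0,0]}
  ]
}}

```text
time_s: 16.9
position: [0.5461, -0.1765, 0.161]
tool_rot: [-180.0, -0.0, -43.0]
contact_force: [-2.2, -2.6, 5.3]
grip_width: 0.269
```

```bash
python3 -c "
from h import *
rd(3)"
```

```text
17.05 [ 0.5462 -0.1765  0.161 ] [-180.    -0.   -42.7] F [-2.1 -1.6  4.7] T [-0.359  0.414  0.059] q6 108
```

Call:
{"api": "step_arm", "payload": {
  "steps": [
    {"hand":1,"dp":[-0.0003,-0.0004,0.001],"delta_rot":[0,0,0]},
    {"hand":1,"dp":[0,0,0.009],"delta_rot":[0,0,0]},
    {"hand":1,"dp":[0,0,0.012],"delta_rot":[0,0,0]},
    {"hand":1,"dp":[0,0,0.012],"delta_rot":[0,0,0]},
    {"hand":1,"dp":[0,0,0],"delta_rot":[0,0,0]}
  ]
}}

```text
time_s: 17.47
position: [0.547, -0.1768, 0.1969]
tool_rot: [-179.9, -0.1, -42.9]
contact_force: [0.5, -0.0, -2.6]
grip_width: 0.271
```

Call:
{"api": "step_arm", "payload": {
  "steps": [
    {"hand":1,"dp":[0.0035,-0.0101,0],"delta_rot":[0,0,6.6]},
    {"hand":1,"dp":[0.0035,-0.0101,0],"delta_rot":[0,0,6.6]},
    {"hand":1,"dp":[0.0035,-0.0101,0],"delta_rot":[0,0,6.6]},
    {"hand":1,"dp":[0.0035,-0.0101,0],"delta_rot":[0,0,6.6]},
    {"hand":1,"dp":[0.0035,-0.0101,0],"delta_rot":[0,0,6.6]}
  ]
}}

```text
time_s: 17.88
position: [0.563, -0.2271, 0.194]
tool_rot: [-179.9, 0.1, -9.6]
contact_force: [-0.6, 0.3, -2.1]
grip_width: 0.273
```

Call:
{"api": "step_arm", "payload": {
  "steps": [
    {"hand":1,"dp":[0.0035,-0.0101,0],"delta_rot":[0,0,6.6]},
    {"hand":1,"dp":[0.0035,-0.0101,0],"delta_rot":[0,0,6.6]},
    {"hand":1,"dp":[0.0035,-0.0101,0],"delta_rot":[0,0,6.6]},
    {"hand":1,"dp":[0.0035,-0.0101,0],"delta_rot":[0,0,6.6]},
    {"hand":1,"dp":[0.0035,-0.0101,0],"delta_rot":[0,0,6.6]}
  ]
}}

```text
time_s: 18.3
position: [0.5805, -0.2776, 0.1938]
tool_rot: [-179.9, 0.0, 23.4]
contact_force: [0.2, 0.1, -2.8]
grip_width: 0.269
```

Call:
{"api": "step_arm", "payload": {
  "steps": [
    {"hand":1,"dp":[0,0,0],"delta_rot":[0,0,0]},
    {"hand":1,"dp":[0,0,-0.008],"delta_rot":[0,0,0]},
    {"hand":1,"dp":[0,0,-0.008],"delta_rot":[0,0,0]},
    {"hand":1,"dp":[0,0,-0.005],"delta_rot":[0,0,0]},
    {"hand":1,"dp":[0,0,0],"delta_rot":[0,0,0]}
  ]
}}

```text
time_s: 18.72
position: [0.5801, -0.2771, 0.172]
tool_rot: [-179.9, 0.1, 22.9]
contact_force: [-0.0, -2.2, -3.5]
grip_width: 0.269
```

```bash
python3 -c "
from h import *
rd(2)"
```

```text
18.82 [ 0.5804 -0.2773  0.1731] [-179.9    0.    22.9] F [ 0.4 -1.3 -2.4] T [-0.28  -0.098 -0.004] q6 35
```

Call:
{"api": "step_arm", "payload": {
  "steps": [
    {"hand":1,"dp":[0,0,-0.005],"delta_rot":[0,0,0]},
    {"hand":1,"dp":[0,0,0],"delta_rot":[0,0,0]}
  ]
}}

```text
time_s: 18.98
position: [0.5805, -0.2773, 0.1681]
tool_rot: [-179.9, 0.0, 23.0]
contact_force: [0.8, -0.4, -2.4]
grip_width: 0.272
```

```bash
python3 -c "
from h import *
rd(2)"
```

```text
19.08 [ 0.5806 -0.2775  0.1686] [-180.    0.   23.] F [ 0.8 -0.4 -2.1] T [-0.108 -0.018  0.04 ] q6 35
```

Call:
{"api": "step_arm", "payload": {
  "steps": [
    {"hand":1,"dp":[0.0002,-0.0004,-0.005],"delta_rot":[0,0,0]},
    {"hand":1,"dp":[0,0,-0.002],"delta_rot":[0,0,0]},
    {"hand":1,"dp":[0,0,0],"delta_rot":[0,0,0]},
    {"hand":1,"dp":[0,0,-0.0009],"delta_rot":[0,0,0]},
    {"hand":1,"dp":[0,0,0],"delta_rot":[0,0,0]}
  ]
}}

```text
time_s: 19.5
position: [0.581, -0.2781, 0.1611]
tool_rot: [-180.0, -0.0, 23.0]
contact_force: [0.1, 0.7, 0.0]
grip_width: 0.266
```

Call:
{"api": "step_arm", "payload": {
  "steps": [
    {"hand":1,"dp":[0.0001,-0.0005,0],"delta_rot":[0,0,-6]},
    {"hand":1,"dp":[0.0001,-0.0005,0],"delta_rot":[0,0,-6]},
    {"hand":1,"dp":[0.0001,-0.0005,0],"delta_rot":[0,0,-6]},
    {"hand":1,"dp":[0,-0.0004,0],"delta_rot":[0,0,-6]},
    {"hand":1,"dp":[0,-0.0004,0],"delta_rot":[0,0,-6]}
  ]
}}

```text
time_s: 19.92
position: [0.5812, -0.281, 0.1611]
tool_rot: [179.9, 0.0, -7.3]
contact_force: [-0.3, -1.5, -0.3]
grip_width: 0.266
```

```bash
python3 -c "
from h import *
rd(3)"
```

```text
20.07 [ 0.5812 -0.2809  0.1611] [180.   -0.   -6.9] F [-0.7 -1.2  0.6] T [-0.328  0.287  0.029] q6 65
```

Call:
{"api": "step_arm", "payload": {
  "steps": [
    {"hand":1,"dp":[-0.0001,-0.0004,0],"delta_rot":[0,0,-6]},
    {"hand":1,"dp":[-0.0002,-0.0004,0],"delta_rot":[0,0,-6]},
    {"hand":1,"dp":[-0.0002,-0.0004,0],"delta_rot":[0,0,-6]}
  ]
}}

```text
time_s: 20.32
position: [0.5805, -0.2822, 0.1611]
tool_rot: [179.9, -0.0, -25.1]
contact_force: [-1.9, -1.7, 0.9]
grip_width: 0.27
```

```bash
python3 -c "
from h import *
rd(3)"
```

```text
20.47 [ 0.5806 -0.2822  0.1611] [180.   -0.  -24.7] F [-1.9 -2.9  1.4] T [-0.568  0.515  0.053] q6 83
```

Call:
{"api": "step_arm", "payload": {
  "steps": [
    {"hand":1,"dp":[-0.0002,-0.0006,0],"delta_rot":[0,0,-6]},
    {"hand":1,"dp":[-0.0002,-0.0005,0],"delta_rot":[0,0,-6]},
    {"hand":1,"dp":[0,0,0],"delta_rot":[0,0,0]}
  ]
}}

```text
time_s: 20.72
position: [0.58, -0.2831, 0.1611]
tool_rot: [180.0, 0.0, -37.0]
contact_force: [-3.7, -1.8, 2.3]
grip_width: 0.267
```

```bash
python3 -c "
from h import *
rd(3)"
```

```text
20.87 [ 0.5801 -0.283   0.1611] [180.    0.  -36.7] F [-3.1 -2.6  3. ] T [-0.612  0.829  0.04 ] q6 95
```

Call:
{"api": "step_arm", "payload": {
  "steps": [
    {"hand":1,"dp":[-0.0003,-0.0004,0.001],"delta_rot":[0,0,0]},
    {"hand":1,"dp":[0,0,0.009],"delta_rot":[0,0,0]},
    {"hand":1,"dp":[0,0,0.012],"delta_rot":[0,0,0]},
    {"hand":1,"dp":[0,0,0.012],"delta_rot":[0,0,0]},
    {"hand":1,"dp":[0,0,0],"delta_rot":[0,0,0]}
  ]
}}

```text
time_s: 21.28
position: [0.5822, -0.2836, 0.1986]
tool_rot: [-179.9, -0.3, -37.0]
contact_force: [0.3, 0.3, -1.5]
grip_width: 0.269
```

Call:
{"api": "step_arm", "payload": {
  "steps": [
    {"hand":1,"dp":[0.0025,0.0055,0],"delta_rot":[0,0,6.9]},
    {"hand":1,"dp":[0.0025,0.0055,0],"delta_rot":[0,0,6.9]},
    {"hand":1,"dp":[0.0025,0.0055,0],"delta_rot":[0,0,6.9]},
    {"hand":1,"dp":[0.0025,0.0055,0],"delta_rot":[0,0,6.9]},
    {"hand":1,"dp":[0.0025,0.0055,0],"delta_rot":[0,0,6.9]}
  ]
}}

```text
time_s: 21.7
position: [0.593, -0.2549, 0.1954]
tool_rot: [-180.0, -0.1, -2.2]
contact_force: [-0.2, -0.4, -2.9]
grip_width: 0.269
```

Call:
{"api": "step_arm", "payload": {
  "steps": [
    {"hand":1,"dp":[0.0025,0.0055,0],"delta_rot":[0,0,6.9]},
    {"hand":1,"dp":[0.0025,0.0055,0],"delta_rot":[0,0,6.9]},
    {"hand":1,"dp":[0.0025,0.0055,0],"delta_rot":[0,0,6.9]},
    {"hand":1,"dp":[0.0025,0.0055,0],"delta_rot":[0,0,6.9]},
    {"hand":1,"dp":[0.0025,0.0055,0],"delta_rot":[0,0,6.9]}
  ]
}}

```text
time_s: 22.12
position: [0.6055, -0.2274, 0.1954]
tool_rot: [-180.0, -0.1, 32.3]
contact_force: [-0.6, -0.1, -1.5]
grip_width: 0.27
```

Call:
{"api": "step_arm", "payload": {
  "steps": [
    {"hand":1,"dp":[0.0025,0.0055,0],"delta_rot":[0,0,6.9]},
    {"hand":1,"dp":[0.0025,0.0055,0],"delta_rot":[0,0,6.9]},
    {"hand":1,"dp":[0.0025,0.0055,0],"delta_rot":[0,0,6.9]},
    {"hand":1,"dp":[0.0024,0.0055,0],"delta_rot":[0,0,6.9]},
    {"hand":1,"dp":[0,0,0],"delta_rot":[0,0,0]}
  ]
}}

```text
time_s: 22.53
position: [0.6156, -0.2047, 0.1953]
tool_rot: [180.0, -0.1, 59.9]
contact_force: [-0.3, -0.6, -2.9]
grip_width: 0.27
```

```bash
python3 -c "
from h import *
rd(1)"
```

```text
22.58 [ 0.6153 -0.2054  0.1953] [180.   -0.   59.5] F [ 0.1 -0.3 -2.2] T [-0.015  0.017 -0.053] q6 6
```

Call:
{"api": "step_arm", "payload": {
  "steps": [
    {"hand":1,"dp":[0,0,-0.008],"delta_rot":[0,0,0]},
    {"hand":1,"dp":[0,0,-0.008],"delta_rot":[0,0,0]},
    {"hand":1,"dp":[0,0,-0.005],"delta_rot":[0,0,0]},
    {"hand":1,"dp":[0,0,0],"delta_rot":[0,0,0]}
  ]
}}

```text
time_s: 22.92
position: [0.6144, -0.2062, 0.172]
tool_rot: [-179.9, 0.0, 59.5]
contact_force: [1.4, -1.6, -3.8]
grip_width: 0.268
```

```bash
python3 -c "
from h import *
rd(2)"
```

```text
23.02 [ 0.6147 -0.2063  0.1732] [-179.9    0.    59.5] F [ 0.8 -0.5 -2.6] T [-0.039 -0.149 -0.04 ] q6 6
```

Call:
{"api": "step_arm", "payload": {
  "steps": [
    {"hand":1,"dp":[0,0,-0.005],"delta_rot":[0,0,0]},
    {"hand":1,"dp":[0,0,0],"delta_rot":[0,0,0]}
  ]
}}

```text
time_s: 23.18
position: [0.6146, -0.2061, 0.1682]
tool_rot: [-179.9, 0.0, 59.5]
contact_force: [0.7, 0.4, -2.4]
grip_width: 0.271
```

```bash
python3 -c "
from h import *
rd(2)"
```

```text
23.28 [ 0.6148 -0.2062  0.1687] [-180.     0.    59.5] F [ 0.3 -0.1 -1.7] T [ 0.016 -0.096  0.031] q6 6
```

Call:
{"api": "step_arm", "payload": {
  "steps": [
    {"hand":1,"dp":[0,0,-0.005],"delta_rot":[0,0,0]},
    {"hand":1,"dp":[0,0,-0.002],"delta_rot":[0,0,0]},
    {"hand":1,"dp":[0,0,0],"delta_rot":[0,0,0]},
    {"hand":1,"dp":[0,0,-0.001],"delta_rot":[0,0,0]},
    {"hand":1,"dp":[0,0,0],"delta_rot":[0,0,0]}
  ]
}}

```text
time_s: 23.7
position: [0.615, -0.2062, 0.1612]
tool_rot: [-180.0, 0.0, 59.6]
contact_force: [-0.2, -0.3, -0.3]
grip_width: 0.271
```

Call:
{"api": "step_arm", "payload": {
  "steps": [
    {"hand":1,"dp":[0.0004,-0.0002,0],"delta_rot":[0,0,-6]},
    {"hand":1,"dp":[0.0003,-0.0003,0],"delta_rot":[0,0,-6]},
    {"hand":1,"dp":[0.0003,-0.0003,0],"delta_rot":[0,0,-6]},
    {"hand":1,"dp":[0.0003,-0.0004,0],"delta_rot":[0,0,-6]},
    {"hand":1,"dp":[0.0003,-0.0004,0],"delta_rot":[0,0,-6]}
  ]
}}

```text
time_s: 24.12
position: [0.6174, -0.208, 0.1612]
tool_rot: [179.9, -0.1, 29.3]
contact_force: [2.0, -1.4, -1.2]
grip_width: 0.267
```

```bash
python3 -c "
from h import *
rd(3)"
```

```text
24.27 [ 0.6173 -0.208   0.1612] [ 1.799e+02 -1.000e-01  2.970e+01] F [ 1.8 -0.  -0.8] T [-0.036 -0.41   0.059] q6 36
```

Call:
{"api": "step_arm", "payload": {
  "steps": [
    {"hand":1,"dp":[0.0002,-0.0005,0],"delta_rot":[0,0,-6]},
    {"hand":1,"dp":[0.0002,-0.0005,0],"delta_rot":[0,0,-6]},
    {"hand":1,"dp":[0.0001,-0.0005,0],"delta_rot":[0,0,-6]},
    {"hand":1,"dp":[0,0,0],"delta_rot":[0,0,0]}
  ]
}}

```text
time_s: 24.6
position: [0.6176, -0.2094, 0.1612]
tool_rot: [180.0, -0.1, 11.5]
contact_force: [0.1, -0.4, -0.3]
grip_width: 0.272
```

```bash
python3 -c "
from h import *
rd(4)"
```

```text
24.8 [ 0.6175 -0.2094  0.1612] [ 1.80e+02 -1.00e-01  1.18e+01] F [ 1.7 -0.1  0.3] T [-0.055 -0.488  0.047] q6 53
```

Call:
{"api": "step_arm", "payload": {
  "steps": [
    {"hand":1,"dp":[0.0002,-0.0003,0],"delta_rot":[0,0,-4]},
    {"hand":1,"dp":[0,0,0],"delta_rot":[0,0,0]}
  ]
}}

```text
time_s: 24.97
position: [0.6176, -0.2098, 0.1612]
tool_rot: [180.0, -0.0, 7.6]
contact_force: [1.6, 0.2, 1.2]
grip_width: 0.268
```

```bash
python3 -c "
from h import *
rd(4)"
```

```text
25.17 [ 0.6176 -0.2098  0.1612] [180.   -0.    7.7] F [ 1.6 -0.7  1.4] T [-0.128 -0.465  0.065] q6 57
```

Call:
{"api": "step_arm", "payload": {
  "steps": [
    {"hand":1,"dp":[0.0001,-0.0002,0],"delta_rot":[0,0,-2.5]},
    {"hand":1,"dp":[0,0,0],"delta_rot":[0,0,0]}
  ]
}}

```text
time_s: 25.33
position: [0.6176, -0.2099, 0.1611]
tool_rot: [180.0, -0.0, 5.1]
contact_force: [2.1, -1.4, 2.0]
grip_width: 0.27
```

```bash
python3 -c "
from h import *
rd(4)"
```

```text
25.53 [ 0.6176 -0.2099  0.1611] [180.   -0.    5.1] F [ 1.7 -1.4  2.7] T [-0.207 -0.457  0.078] q6 60
```

Call:
{"api": "step_arm", "payload": {
  "steps": [
    {"hand":1,"dp":[0,-0.0002,0],"delta_rot":[0,0,-2.5]},
    {"hand":1,"dp":[0,0,0],"delta_rot":[0,0,0]}
  ]
}}

```text
time_s: 25.7
position: [0.6176, -0.2101, 0.1611]
tool_rot: [180.0, -0.0, 2.5]
contact_force: [0.8, -1.2, 3.2]
grip_width: 0.273
```

```bash
python3 -c "
from h import *
rd(3)"
```

```text
25.85 [ 0.6176 -0.2101  0.1611] [180.   -0.    2.6] F [ 1.5 -0.7  3.1] T [-0.239 -0.449  0.066] q6 62
```

Call:
{"api": "step_arm", "payload": {
  "steps": [
    {"hand":1,"dp":[0,-0.0002,0],"delta_rot":[0,0,-2.5]},
    {"hand":1,"dp":[0,0,0],"delta_rot":[0,0,0]}
  ]
}}

```text
time_s: 26.02
position: [0.6176, -0.2103, 0.1611]
tool_rot: [180.0, -0.0, 0.0]
contact_force: [1.7, -1.4, 3.6]
grip_width: 0.273
```

```bash
python3 -c "
from h import *
rd(4)"
```

```text
26.22 [ 0.6175 -0.2103  0.1611] [ 1.8e+02 -0.0e+00  1.0e-01] F [ 1.7 -1.3  4.5] T [-0.302 -0.449  0.053] q6 65
```

Call:
{"api": "step_arm", "payload": {
  "steps": [
    {"hand":1,"dp":[0,-0.0002,0.0003],"delta_rot":[0,0,-2.5]},
    {"hand":1,"dp":[0,0,0],"delta_rot":[0,0,0]}
  ]
}}

```text
time_s: 26.38
position: [0.6175, -0.2105, 0.1611]
tool_rot: [180.0, -0.0, -2.5]
contact_force: [2.4, -1.4, 3.3]
grip_width: 0.271
```

```bash
python3 -c "
from h import *
rd(3)"
```

```text
26.53 [ 0.6175 -0.2105  0.1611] [180.   -0.   -2.4] F [ 2.2 -1.6  3.3] T [-0.392 -0.534  0.082] q6 67
```

Call:
{"api": "step_arm", "payload": {
  "steps": [
    {"hand":1,"dp":[0,-0.0002,0],"delta_rot":[0,0,-2]},
    {"hand":1,"dp":[0,0,0],"delta_rot":[0,0,0]}
  ]
}}

```text
time_s: 26.7
position: [0.6174, -0.2106, 0.1611]
tool_rot: [-180.0, -0.0, -4.4]
contact_force: [2.2, -1.7, 2.4]
grip_width: 0.27
```

```bash
python3 -c "
from h import *
rd(4)"
```

```text
26.9 [ 0.6174 -0.2106  0.1611] [180.   -0.   -4.4] F [ 2.3 -1.3  2.9] T [-0.409 -0.55   0.161] q6 69
```

Call:
{"api": "step_arm", "payload": {
  "steps": [
    {"hand":1,"dp":[0,-0.0001,0],"delta_rot":[0,0,-1.5]},
    {"hand":1,"dp":[0,0,0],"delta_rot":[0,0,0]}
  ]
}}

```text
time_s: 27.07
position: [0.6174, -0.2107, 0.1611]
tool_rot: [180.0, 0.0, -5.9]
contact_force: [2.8, -1.0, 1.5]
grip_width: 0.269
```

```bash
python3 -c "
from h import *
rd(5)"
```

```text
27.32 [ 0.6174 -0.2107  0.1611] [180.    0.   -5.9] F [ 2.  -2.1  1.9] T [-0.458 -0.546  0.172] q6 71
```

Call:
{"api": "step_arm", "payload": {
  "steps": [
    {"hand":1,"dp":[0,-0.0001,0],"delta_rot":[0,0,-1.4]},
    {"hand":1,"dp":[0,0,0],"delta_rot":[0,0,0]}
  ]
}}

```text
time_s: 27.48
position: [0.6173, -0.2108, 0.1611]
tool_rot: [180.0, 0.0, -7.4]
contact_force: [2.5, -1.0, 2.4]
grip_width: 0.271
```

```bash
python3 -c "
from h import *
rd(5)"
```

```text
27.73 [ 0.6174 -0.2108  0.1612] [-180.    -0.    -7.3] F [ 2.5 -1.7  2.1] T [-0.552 -0.545  0.215] q6 72
```

Screw 1 is at its stop with 0.21 N m. I'll relieve the key, lift off and go to screw 3.

Call:
{"api": "step_arm", "payload": {
  "steps": [
    {"hand":1,"dp":[0,0,0.001],"delta_rot":[0,0,6]},
    {"hand":1,"dp":[0,0,0.009],"delta_rot":[0,0,0]},
    {"hand":1,"dp":[0,0,0.012],"delta_rot":[0,0,0]},
    {"hand":1,"dp":[0,0,0.012],"delta_rot":[0,0,0]},
    {"hand":1,"dp":[0,0,0],"delta_rot":[0,0,0]}
  ]
}}

```text
time_s: 28.15
position: [0.6175, -0.2106, 0.1972]
tool_rot: [-180.0, -0.0, -1.4]
contact_force: [1.3, -0.2, -1.5]
grip_width: 0.27
```

Call:
{"api": "step_arm", "payload": {
  "steps": [
    {"hand":1,"dp":[-0.0109,-0.0028,0],"delta_rot":[0,0,6.6]},
    {"hand":1,"dp":[-0.0109,-0.0028,0],"delta_rot":[0,0,6.6]},
    {"hand":1,"dp":[-0.0109,-0.0028,0],"delta_rot":[0,0,6.6]},
    {"hand":1,"dp":[-0.0109,-0.0028,0],"delta_rot":[0,0,6.6]},
    {"hand":1,"dp":[-0.0109,-0.0028,0],"delta_rot":[0,0,6.6]}
  ]
}}

```text
time_s: 28.57
position: [0.5612, -0.2241, 0.1945]
tool_rot: [-179.9, 0.1, 32.0]
contact_force: [-0.2, -0.1, -2.1]
grip_width: 0.269
```

Call:
{"api": "step_arm", "payload": {
  "steps": [
    {"hand":1,"dp":[-0.0109,-0.0028,0],"delta_rot":[0,0,6.6]},
    {"hand":1,"dp":[-0.0109,-0.0028,0],"delta_rot":[0,0,6.6]},
    {"hand":1,"dp":[-0.0109,-0.0028,0],"delta_rot":[0,0,6.6]},
    {"hand":1,"dp":[-0.0109,-0.0028,0],"delta_rot":[0,0,6.6]},
    {"hand":1,"dp":[-0.0109,-0.0028,0],"delta_rot":[0,0,6.6]}
  ]
}}

```text
time_s: 28.98
position: [0.5067, -0.238, 0.1946]
tool_rot: [-179.8, -0.0, 65.0]
contact_force: [0.5, 0.3, -1.7]
grip_width: 0.269
```

Call:
{"api": "step_arm", "payload": {
  "steps": [
    {"hand":1,"dp":[0,0,0],"delta_rot":[0,0,0]},
    {"hand":1,"dp":[0,0,-0.008],"delta_rot":[0,0,0]},
    {"hand":1,"dp":[0,0,-0.008],"delta_rot":[0,0,0]},
    {"hand":1,"dp":[0,0,-0.005],"delta_rot":[0,0,0]},
    {"hand":1,"dp":[0,0,0],"delta_rot":[0,0,0]}
  ]
}}

```text
time_s: 29.4
position: [0.5082, -0.2381, 0.1723]
tool_rot: [-179.9, -0.0, 64.6]
contact_force: [1.0, -0.3, -2.1]
grip_width: 0.265
```

```bash
python3 -c "
from h import *
rd(2)"
```

```text
29.5 [ 0.5085 -0.2384  0.1734] [-179.9   -0.    64.6] F [ 0.  -0.1 -2.4] T [-0.036 -0.043 -0.023] q6 -7
```

Call:
{"api": "step_arm", "payload": {
  "steps": [
    {"hand":1,"dp":[0,0,-0.005],"delta_rot":[0,0,0]},
    {"hand":1,"dp":[0,0,0],"delta_rot":[0,0,0]}
  ]
}}

```text
time_s: 29.67
position: [0.5083, -0.2385, 0.1685]
tool_rot: [-179.9, -0.0, 64.6]
contact_force: [-0.3, 0.7, -3.1]
grip_width: 0.268
```

```bash
python3 -c "
from h import *
rd(2)"
```

```text
29.77 [ 0.5083 -0.2386  0.1689] [-180.    -0.    64.7] F [ 0.1  0.  -2.3] T [ 0.04  -0.07   0.038] q6 -7
```

Call:
{"api": "step_arm", "payload": {
  "steps": [
    {"hand":1,"dp":[0,0,-0.005],"delta_rot":[0,0,0]},
    {"hand":1,"dp":[0,0,-0.002],"delta_rot":[0,0,0]},
    {"hand":1,"dp":[0,0,0],"delta_rot":[0,0,0]},
    {"hand":1,"dp":[0,0,-0.0013],"delta_rot":[0,0,0]},
    {"hand":1,"dp":[0,0,0],"delta_rot":[0,0,0]}
  ]
}}

```text
time_s: 30.18
position: [0.5084, -0.2388, 0.1611]
tool_rot: [-180.0, -0.0, 64.7]
contact_force: [-0.4, 0.5, -0.9]
grip_width: 0.27
```

Call:
{"api": "step_arm", "payload": {
  "steps": [
    {"hand":1,"dp":[0.0004,-0.0002,0],"delta_rot":[0,0,-6]},
    {"hand":1,"dp":[0.0004,-0.0003,0],"delta_rot":[0,0,-6]},
    {"hand":1,"dp":[0.0004,-0.0003,0],"delta_rot":[0,0,-6]},
    {"hand":1,"dp":[0.0003,-0.0003,0],"delta_rot":[0,0,-6]},
    {"hand":1,"dp":[0.0003,-0.0004,0],"delta_rot":[0,0,-6]}
  ]
}}

```text
time_s: 30.6
position: [0.5106, -0.2407, 0.1612]
tool_rot: [179.9, -0.0, 34.4]
contact_force: [-0.3, -0.9, -1.1]
grip_width: 0.269
```

Call:
{"api": "step_arm", "payload": {
  "steps": [
    {"hand":1,"dp":[0.0002,-0.0004,0],"delta_rot":[0,0,-6]},
    {"hand":1,"dp":[0.0002,-0.0004,0],"delta_rot":[0,0,-6]},
    {"hand":1,"dp":[0.0002,-0.0004,0],"delta_rot":[0,0,-6]},
    {"hand":1,"dp":[0,0,0],"delta_rot":[0,0,0]}
  ]
}}

```text
time_s: 30.93
position: [0.511, -0.2421, 0.1611]
tool_rot: [179.9, -0.0, 16.5]
contact_force: [-0.1, -2.3, -0.9]
grip_width: 0.271
```

```bash
python3 -c "
from h import *
rd(4)"
```

```text
31.13 [ 0.5111 -0.242   0.1611] [179.9  -0.   16.8] F [ 0.  -1.6 -0.3] T [-0.51   0.083  0.059] q6 41
```

Call:
{"api": "step_arm", "payload": {
  "steps": [
    {"hand":1,"dp":[0.0001,-0.0002,0],"delta_rot":[0,0,-3]},
    {"hand":1,"dp":[0,0,0],"delta_rot":[0,0,0]}
  ]
}}

```text
time_s: 31.3
position: [0.5111, -0.2422, 0.1611]
tool_rot: [179.9, -0.0, 13.7]
contact_force: [0.9, -3.0, 0.2]
grip_width: 0.266
```

```bash
python3 -c "
from h import *
rd(4)"
```

```text
31.5 [ 0.5112 -0.2421  0.1611] [179.9  -0.   13.8] F [-0.7 -2.8  0.9] T [-0.769  0.096  0.059] q6 44
```

Not at the stop yet (0.06 N m), so I continue in small steps.

Call:
{"api": "step_arm", "payload": {
  "steps": [
    {"hand":1,"dp":[0,-0.0005,0],"delta_rot":[0,0,-2.5]},
    {"hand":1,"dp":[0,0,0],"delta_rot":[0,0,0]}
  ]
}}

```text
time_s: 31.67
position: [0.5111, -0.2425, 0.1611]
tool_rot: [180.0, -0.0, 11.1]
contact_force: [-0.3, -1.9, 2.4]
grip_width: 0.268
```

```bash
python3 -c "
from h import *
rd(3)"
```

```text
31.82 [ 0.5111 -0.2424  0.1611] [180.   -0.   11.3] F [-0.4 -2.9  1.9] T [-0.766  0.108  0.054] q6 46
```

Call:
{"api": "step_arm", "payload": {
  "steps": [
    {"hand":1,"dp":[0,-0.0003,0],"delta_rot":[0,0,-2.5]},
    {"hand":1,"dp":[0,0,0],"delta_rot":[0,0,0]}
  ]
}}

```text
time_s: 31.98
position: [0.5111, -0.2427, 0.1611]
tool_rot: [180.0, -0.0, 8.6]
contact_force: [-0.5, -3.4, 2.8]
grip_width: 0.267
```

```bash
python3 -c "
from h import *
rd(4)"
```

```text
32.18 [ 0.5111 -0.2426  0.1611] [180.   -0.    8.7] F [ 0.  -2.6  3. ] T [-0.768  0.059  0.083] q6 49
```

Call:
{"api": "step_arm", "payload": {
  "steps": [
    {"hand":1,"dp":[0,-0.0004,0.0003],"delta_rot":[0,0,-2.5]},
    {"hand":1,"dp":[0,0,0],"delta_rot":[0,0,0]}
  ]
}}

```text
time_s: 32.35
position: [0.511, -0.2429, 0.1611]
tool_rot: [-180.0, -0.0, 6.1]
contact_force: [-0.3, -2.4, 0.8]
grip_width: 0.27
```

```bash
python3 -c "
from h import *
rd(4)"
```

```text
32.55 [ 0.511  -0.2429  0.1612] [180.   -0.    6.2] F [ 0.6 -3.3  1. ] T [-0.786 -0.115  0.086] q6 51
```

Call:
{"api": "step_arm", "payload": {
  "steps": [
    {"hand":1,"dp":[0,-0.0003,0],"delta_rot":[0,0,-2]},
    {"hand":1,"dp":[0,0,0],"delta_rot":[0,0,0]}
  ]
}}

```text
time_s: 32.72
position: [0.5109, -0.2431, 0.1611]
tool_rot: [-180.0, -0.0, 4.1]
contact_force: [0.8, -2.2, 0.9]
grip_width: 0.272
```

```bash
python3 -c "
from h import *
rd(4)"
```

```text
32.92 [ 0.5109 -0.2431  0.1611] [-180.    -0.     4.2] F [ 1.2 -3.   1.4] T [-0.656 -0.193  0.095] q6 53
```

Call:
{"api": "step_arm", "payload": {
  "steps": [
    {"hand":1,"dp":[0.0002,-0.0004,0],"delta_rot":[0,0,-2]},
    {"hand":1,"dp":[0,0,0],"delta_rot":[0,0,0]}
  ]
}}

```text
time_s: 33.08
position: [0.511, -0.2434, 0.1611]
tool_rot: [-180.0, 0.0, 2.1]
contact_force: [-0.5, -1.1, 1.1]
grip_width: 0.268
```

```bash
python3 -c "
from h import *
rd(4)"
```

```text
33.28 [ 0.511  -0.2434  0.1611] [-180.     0.     2.2] F [ 0.3 -1.6  1.1] T [-0.504 -0.084  0.175] q6 55
```

Call:
{"api": "step_arm", "payload": {
  "steps": [
    {"hand":1,"dp":[0,-0.0002,0],"delta_rot":[0,0,-1.5]},
    {"hand":1,"dp":[0,0,0],"delta_rot":[0,0,0]}
  ]
}}

```text
time_s: 33.45
position: [0.5109, -0.2435, 0.1611]
tool_rot: [-180.0, 0.0, 0.6]
contact_force: [0.3, -2.1, 1.6]
grip_width: 0.272
```

```bash
python3 -c "
from h import *
rd(4)"
```

```text
33.65 [ 0.511  -0.2436  0.1611] [-180.     0.     0.7] F [ 0.3 -1.2  1.7] T [-0.347 -0.045  0.193] q6 57
```

Call:
{"api": "step_arm", "payload": {
  "steps": [
    {"hand":1,"dp":[0,-0.0001,0],"delta_rot":[0,0,-1.2]},
    {"hand":1,"dp":[0,0,0],"delta_rot":[0,0,0]}
  ]
}}

```text
time_s: 33.82
position: [0.511, -0.2437, 0.1611]
tool_rot: [-180.0, 0.0, -0.6]
contact_force: [0.2, -0.3, 1.9]
grip_width: 0.274
```

```bash
python3 -c "
from h import *
rd(5)"
```

```text
34.07 [ 0.5109 -0.2437  0.1611] [-180.     0.    -0.5] F [-0.3 -0.8  1.4] T [-0.187 -0.002  0.225] q6 58
```

Screw 3 is at its stop with 0.22 N m. I'll go on to screw 2.

Call:
{"api": "step_arm", "payload": {
  "steps": [
    {"hand":1,"dp":[0,0,0.001],"delta_rot":[0,0,6]},
    {"hand":1,"dp":[0,0,0.009],"delta_rot":[0,0,0]},
    {"hand":1,"dp":[0,0,0.012],"delta_rot":[0,0,0]},
    {"hand":1,"dp":[0,0,0.012],"delta_rot":[0,0,0]},
    {"hand":1,"dp":[0,0,0],"delta_rot":[0,0,0]}
  ]
}}

```text
time_s: 34.48
position: [0.512, -0.2442, 0.1974]
tool_rot: [179.9, -0.1, 5.3]
contact_force: [-0.2, -0.4, -1.6]
grip_width: 0.271
```

Call:
{"api": "step_arm", "payload": {
  "steps": [
    {"hand":1,"dp":[0.0038,0.0083,0],"delta_rot":[0,0,6.3]},
    {"hand":1,"dp":[0.0038,0.0083,0],"delta_rot":[0,0,6.3]},
    {"hand":1,"dp":[0.0038,0.0083,0],"delta_rot":[0,0,6.3]},
    {"hand":1,"dp":[0.0038,0.0083,0],"delta_rot":[0,0,6.3]},
    {"hand":1,"dp":[0.0038,0.0083,0],"delta_rot":[0,0,6.3]}
  ]
}}

```text
time_s: 34.9
position: [0.5295, -0.2015, 0.1946]
tool_rot: [-179.9, 0.0, 37.1]
contact_force: [-0.7, 0.1, -2.2]
grip_width: 0.269
```

Call:
{"api": "step_arm", "payload": {
  "steps": [
    {"hand":1,"dp":[0.0038,0.0083,0],"delta_rot":[0,0,6.3]},
    {"hand":1,"dp":[0.0038,0.0083,0],"delta_rot":[0,0,6.3]},
    {"hand":1,"dp":[0.0038,0.0083,0],"delta_rot":[0,0,6.3]},
    {"hand":1,"dp":[0.0038,0.0083,0],"delta_rot":[0,0,6.6]},
    {"hand":1,"dp":[0,0,0],"delta_rot":[0,0,0]}
  ]
}}

```text
time_s: 35.32
position: [0.5451, -0.1674, 0.1945]
tool_rot: [-179.9, -0.1, 62.6]
contact_force: [0.0, 0.1, -1.6]
grip_width: 0.271
```

Call:
{"api": "step_arm", "payload": {
  "steps": [
    {"hand":1,"dp":[0,0,-0.008],"delta_rot":[0,0,0]},
    {"hand":1,"dp":[0,0,-0.008],"delta_rot":[0,0,0]},
    {"hand":1,"dp":[0,0,-0.005],"delta_rot":[0,0,0]},
    {"hand":1,"dp":[0,0,0],"delta_rot":[0,0,0]}
  ]
}}

```text
time_s: 35.65
position: [0.5444, -0.1693, 0.1723]
tool_rot: [-179.9, 0.0, 62.3]
contact_force: [1.3, -0.6, -3.1]
grip_width: 0.268
```

```bash
python3 -c "
from h import *
rd(2)"
```

```text
35.75 [ 0.5448 -0.1694  0.1735] [-179.9    0.    62.4] F [-0.1 -0.1 -2.3] T [ 0.021 -0.034  0.037] q6 3
```

Call:
{"api": "step_arm", "payload": {
  "steps": [
    {"hand":1,"dp":[0,0,-0.005],"delta_rot":[0,0,0]},
    {"hand":1,"dp":[0,0,0],"delta_rot":[0,0,0]}
  ]
}}

```text
time_s: 35.92
position: [0.5448, -0.1692, 0.1685]
tool_rot: [-179.9, 0.0, 62.4]
contact_force: [-0.3, 0.4, -1.8]
grip_width: 0.271
```

```bash
python3 -c "
from h import *
rd(2)"
```

```text
36.02 [ 0.545  -0.1692  0.169 ] [-180.     0.    62.4] F [-0.5 -0.1 -1.9] T [ 0.04  -0.04   0.015] q6 3
```

Call:
{"api": "step_arm", "payload": {
  "steps": [
    {"hand":1,"dp":[0,0,-0.005],"delta_rot":[0,0,0]},
    {"hand":1,"dp":[0,0,-0.002],"delta_rot":[0,0,0]},
    {"hand":1,"dp":[0,0,0],"delta_rot":[0,0,0]},
    {"hand":1,"dp":[0,0,-0.0013],"delta_rot":[0,0,0]},
    {"hand":1,"dp":[0,0,0],"delta_rot":[0,0,0]}
  ]
}}

```text
time_s: 36.43
position: [0.5453, -0.1692, 0.1611]
tool_rot: [-180.0, 0.0, 62.5]
contact_force: [-0.6, -0.3, -0.6]
grip_width: 0.267
```

Call:
{"api": "step_arm", "payload": {
  "steps": [
    {"hand":1,"dp":[0.0004,-0.0002,0],"delta_rot":[0,0,-6]},
    {"hand":1,"dp":[0.0004,-0.0003,0],"delta_rot":[0,0,-6]},
    {"hand":1,"dp":[0.0004,-0.0003,0],"delta_rot":[0,0,-6]},
    {"hand":1,"dp":[0.0003,-0.0004,0],"delta_rot":[0,0,-6]},
    {"hand":1,"dp":[0.0002,-0.0004,0],"delta_rot":[0,0,-6]}
  ]
}}

```text
time_s: 36.85
position: [0.5474, -0.1709, 0.1612]
tool_rot: [180.0, -0.0, 32.2]
contact_force: [-0.6, -0.5, -1.0]
grip_width: 0.267
```

Call:
{"api": "step_arm", "payload": {
  "steps": [
    {"hand":1,"dp":[0.0002,-0.0004,0],"delta_rot":[0,0,-6]},
    {"hand":1,"dp":[0.0002,-0.0005,0],"delta_rot":[0,0,-6]},
    {"hand":1,"dp":[0.0001,-0.0005,0],"delta_rot":[0,0,-5]},
    {"hand":1,"dp":[0,0,0],"delta_rot":[0,0,0]}
  ]
}}

```text
time_s: 37.18
position: [0.5478, -0.1723, 0.1612]
tool_rot: [180.0, -0.0, 15.3]
contact_force: [0.4, 0.4, -0.4]
grip_width: 0.269
```

```bash
python3 -c "
from h import *
rd(4)"
```

```text
37.38 [ 0.5478 -0.1723  0.1611] [180.   -0.   15.6] F [0.2 0.1 0.4] T [-0.052  0.009  0.069] q6 50
```

Call:
{"api": "step_arm", "payload": {
  "steps": [
    {"hand":1,"dp":[0.0001,-0.0003,0],"delta_rot":[0,0,-3]},
    {"hand":1,"dp":[0,0,0],"delta_rot":[0,0,0]}
  ]
}}

```text
time_s: 37.55
position: [0.5478, -0.1725, 0.1611]
tool_rot: [180.0, -0.0, 12.4]
contact_force: [-0.1, 0.5, 0.9]
grip_width: 0.267
```

```bash
python3 -c "
from h import *
rd(4)"
```

```text
37.75 [ 0.5478 -0.1726  0.1611] [180.   -0.   12.6] F [-0.1  0.   2. ] T [-0.017  0.007  0.054] q6 53
```

Call:
{"api": "step_arm", "payload": {
  "steps": [
    {"hand":1,"dp":[0,-0.0002,0],"delta_rot":[0,0,-2.5]},
    {"hand":1,"dp":[0,0,0],"delta_rot":[0,0,0]}
  ]
}}

```text
time_s: 37.92
position: [0.5478, -0.1728, 0.1611]
tool_rot: [180.0, -0.0, 9.9]
contact_force: [-0.0, 0.0, 3.4]
grip_width: 0.269
```

```bash
python3 -c "
from h import *
rd(4)"
```

```text
38.12 [ 0.5478 -0.1728  0.1611] [180.  -0.  10.] F [-0.   0.4  3.2] T [-0.049 -0.01   0.042] q6 56
```

Call:
{"api": "step_arm", "payload": {
  "steps": [
    {"hand":1,"dp":[0,-0.0002,0],"delta_rot":[0,0,-2.5]},
    {"hand":1,"dp":[0,0,0],"delta_rot":[0,0,0]}
  ]
}}

```text
time_s: 38.28
position: [0.5478, -0.173, 0.1611]
tool_rot: [180.0, -0.0, 7.4]
contact_force: [0.2, 0.8, 2.8]
grip_width: 0.268
```

```bash
python3 -c "
from h import *
rd(4)"
```

```text
38.48 [ 0.5478 -0.173   0.1611] [180.   -0.    7.5] F [ 0.1 -0.4  4.2] T [-0.055 -0.042  0.081] q6 58
```

Call:
{"api": "step_arm", "payload": {
  "steps": [
    {"hand":1,"dp":[0,-0.0002,0.0003],"delta_rot":[0,0,-2.5]},
    {"hand":1,"dp":[0,0,0],"delta_rot":[0,0,0]}
  ]
}}

```text
time_s: 38.65
position: [0.5477, -0.1732, 0.1611]
tool_rot: [180.0, -0.0, 4.9]
contact_force: [1.3, -0.5, 1.9]
grip_width: 0.273
```

```bash
python3 -c "
from h import *
rd(4)"
```

```text
38.85 [ 0.5477 -0.1732  0.1611] [180.  -0.   5.] F [ 0.7 -0.3  1.9] T [-0.164 -0.164  0.064] q6 61
```

Call:
{"api": "step_arm", "payload": {
  "steps": [
    {"hand":1,"dp":[0,-0.0002,0],"delta_rot":[0,0,-2]},
    {"hand":1,"dp":[0,0,0],"delta_rot":[0,0,0]}
  ]
}}

```text
time_s: 39.02
position: [0.5477, -0.1733, 0.1611]
tool_rot: [-180.0, -0.0, 2.9]
contact_force: [1.6, -0.7, 1.7]
grip_width: 0.269
```

```bash
python3 -c "
from h import *
rd(4)"
```

```text
39.22 [ 0.5476 -0.1733  0.1611] [-180.   -0.    3.] F [ 0.8 -0.8  1.3] T [-0.204 -0.238  0.106] q6 63
```

Call:
{"api": "step_arm", "payload": {
  "steps": [
    {"hand":1,"dp":[0,-0.0002,0],"delta_rot":[0,0,-1.5]},
    {"hand":1,"dp":[0,0,0],"delta_rot":[0,0,0]}
  ]
}}

```text
time_s: 39.38
position: [0.5476, -0.1735, 0.1611]
tool_rot: [-180.0, -0.0, 1.4]
contact_force: [1.1, 0.9, 0.4]
grip_width: 0.267
```

```bash
python3 -c "
from h import *
rd(4)"
```

```text
39.58 [ 0.5476 -0.1734  0.1611] [-180.    -0.     1.5] F [ 1.4 -0.3  1. ] T [-0.176 -0.278  0.134] q6 64
```

Call:
{"api": "step_arm", "payload": {
  "steps": [
    {"hand":1,"dp":[0,-0.0001,0],"delta_rot":[0,0,-1.5]},
    {"hand":1,"dp":[0,0,0],"delta_rot":[0,0,0]}
  ]
}}

```text
time_s: 39.75
position: [0.5476, -0.1736, 0.1611]
tool_rot: [-180.0, -0.0, -0.1]
contact_force: [0.9, -1.2, 0.8]
grip_width: 0.269
```

```bash
python3 -c "
from h import *
rd(4)"
```

```text
39.95 [ 0.5476 -0.1736  0.1611] [-180.   -0.    0.] F [ 0.9 -0.4  0.8] T [-0.185 -0.282  0.209] q6 66
```

Call:
{"api": "step_arm", "payload": {
  "steps": [
    {"hand":1,"dp":[0,0,0],"delta_rot":[0,0,-0.5]},
    {"hand":1,"dp":[0,0,0],"delta_rot":[0,0,0]}
  ]
}}

```text
time_s: 40.12
position: [0.5475, -0.1736, 0.1611]
tool_rot: [-180.0, 0.0, -0.6]
contact_force: [2.2, -0.7, -0.3]
grip_width: 0.27
```

```bash
python3 -c "
from h import *
rd(4)"
```

```text
40.32 [ 0.5476 -0.1736  0.1611] [-180.     0.    -0.5] F [ 0.9 -1.   0.6] T [-0.222 -0.272  0.226] q6 66
```

Call:
{"api": "step_arm", "payload": {
  "steps": [
    {"hand":1,"dp":[0,0,0.001],"delta_rot":[0,0,6]},
    {"hand":1,"dp":[0,0,0.009],"delta_rot":[0,0,0]},
    {"hand":1,"dp":[0,0,0.012],"delta_rot":[0,0,0]},
    {"hand":1,"dp":[0,0,0.012],"delta_rot":[0,0,0]},
    {"hand":1,"dp":[0,0,0],"delta_rot":[0,0,0]}
  ]
}}

```text
time_s: 40.73
position: [0.5482, -0.1737, 0.1974]
tool_rot: [180.0, -0.1, 5.3]
contact_force: [0.5, -0.1, -1.4]
grip_width: 0.271
```

Call:
{"api": "step_arm", "payload": {
  "steps": [
    {"hand":1,"dp":[0.0031,-0.0102,0],"delta_rot":[0,0,6.3]},
    {"hand":1,"dp":[0.0031,-0.0102,0],"delta_rot":[0,0,6.3]},
    {"hand":1,"dp":[0.0031,-0.0102,0],"delta_rot":[0,0,6.3]},
    {"hand":1,"dp":[0.0031,-0.0102,0],"delta_rot":[0,0,6.3]},
    {"hand":1,"dp":[0.0031,-0.0102,0],"delta_rot":[0,0,6.3]}
  ]
}}

```text
time_s: 41.15
position: [0.5622, -0.2245, 0.1945]
tool_rot: [-179.9, 0.1, 37.2]
contact_force: [0.4, 0.2, -1.8]
grip_width: 0.268
```

Call:
{"api": "step_arm", "payload": {
  "steps": [
    {"hand":1,"dp":[0.0031,-0.0102,0],"delta_rot":[0,0,6.3]},
    {"hand":1,"dp":[0.0031,-0.0102,0],"delta_rot":[0,0,6.3]},
    {"hand":1,"dp":[0.0031,-0.0102,0],"delta_rot":[0,0,6.3]},
    {"hand":1,"dp":[0.0031,-0.0102,0],"delta_rot":[0,0,6.3]},
    {"hand":1,"dp":[0.0028,-0.0106,0],"delta_rot":[0,0,5.8]}
  ]
}}

```text
time_s: 41.57
position: [0.5775, -0.2758, 0.1943]
tool_rot: [-179.9, -0.0, 68.2]
contact_force: [0.4, 0.1, -1.5]
grip_width: 0.268
```

Call:
{"api": "step_arm", "payload": {
  "steps": [
    {"hand":1,"dp":[0,0,0],"delta_rot":[0,0,0]},
    {"hand":1,"dp":[0,0,-0.008],"delta_rot":[0,0,0]},
    {"hand":1,"dp":[0,0,-0.008],"delta_rot":[0,0,0]},
    {"hand":1,"dp":[0,0,-0.005],"delta_rot":[0,0,0]},
    {"hand":1,"dp":[0,0,0],"delta_rot":[0,0,0]}
  ]
}}

```text
time_s: 41.98
position: [0.5776, -0.2749, 0.1723]
tool_rot: [-179.9, -0.0, 67.9]
contact_force: [2.0, 0.0, -3.0]
grip_width: 0.268
```

```bash
python3 -c "
from h import *
rd(2)"
```

```text
42.08 [ 0.5779 -0.2752  0.1735] [-179.9   -0.    67.9] F [ 0.9 -0.1 -1.6] T [-0.013 -0.148  0.016] q6 -10
```

Call:
{"api": "step_arm", "payload": {
  "steps": [
    {"hand":1,"dp":[0,0,-0.005],"delta_rot":[0,0,0]},
    {"hand":1,"dp":[0,0,0],"delta_rot":[0,0,0]}
  ]
}}

```text
time_s: 42.25
position: [0.5777, -0.2755, 0.1685]
tool_rot: [-179.9, -0.0, 68.0]
contact_force: [0.9, -0.1, -2.3]
grip_width: 0.268
```

```bash
python3 -c "
from h import *
rd(2)"
```

```text
Traceback (most recent call last):
  File "h.py", line 22, in rd
    cap('wrist');o=robot.get_obs();F.append(o['contact_force']);T.append(o['torque'])
    ~~~^^^^^^^^^
  File "h.py", line 4, in cap
    c=vision.capture(n)
ValueError: 200 camera calls are used up
```

The camera calls are used up. The wrench and the joint-6 torque still read without them, and the stand pose is known from the pick. I'll carry on with screw 4.

```bash
cat >> h.py <<'E'
def r1():
    o=robot.get_obs();print(round(o['time_s'],2),o['position'].round(4),o['tool_rot'].round(1),'F',o['contact_force'].round(1),'T',o['torque'].round(3),'tau6',o['tau'].round(3)[3:])
E
python3 -c "
from h import *
r1();r1()"
```

```text
42.25 [ 0.5777 -0.2755  0.1685] [-179.9   -0.    68. ] F [ 0.9 -0.1 -2.3] T [-0.072 -0.135  0.059] tau6 [-0.029 -0.033  0.009]
42.25 [ 0.5777 -0.2755  0.1685] [-179.9   -0.    68. ] F [ 0.9 -0.1 -2.3] T [-0.072 -0.135  0.059] tau6 [-0.029 -0.033  0.009]
```

Call:
{"api": "step_arm", "payload": {
  "steps": [
    {"hand":1,"dp":[0.0003,0,-0.005],"delta_rot":[0,0,0]},
    {"hand":1,"dp":[0,0,-0.002],"delta_rot":[0,0,0]},
    {"hand":1,"dp":[0,0,0],"delta_rot":[0,0,0]},
    {"hand":1,"dp":[0,0,-0.0013],"delta_rot":[0,0,0]},
    {"hand":1,"dp":[0,0,0],"delta_rot":[0,0,0]}
  ]
}}

```text
time_s: 42.67
position: [0.5786, -0.276, 0.1612]
tool_rot: [180.0, 0.0, 68.0]
contact_force: [-0.8, 0.1, -0.8]
grip_width: 0.263
```

```bash
python3 -c "
from h import *
r1()"
```

```text
42.67 [ 0.5786 -0.276   0.1612] [180.   0.  68.] F [-0.8  0.1 -0.8] T [0.085 0.121 0.019] tau6 [ 0.001 -0.281  0.001]
```

Call:
{"api": "step_arm", "payload": {
  "steps": [
    {"hand":1,"dp":[0.0005,-0.0002,0],"delta_rot":[0,0,-6]},
    {"hand":1,"dp":[0.0004,-0.0002,0],"delta_rot":[0,0,-6]},
    {"hand":1,"dp":[0.0004,-0.0003,0],"delta_rot":[0,0,-6]},
    {"hand":1,"dp":[0.0003,-0.0003,0],"delta_rot":[0,0,-6]},
    {"hand":1,"dp":[0.0003,-0.0004,0],"delta_rot":[0,0,-6]}
  ]
}}

```text
time_s: 43.08
position: [0.5807, -0.2775, 0.1612]
tool_rot: [180.0, -0.0, 37.7]
contact_force: [-0.9, -0.5, -0.5]
grip_width: 0.268
```

```bash
python3 -c "
from h import *
r1()"
```

```text
43.08 [ 0.5807 -0.2775  0.1612] [180.   -0.   37.7] F [-0.9 -0.5 -0.5] T [-0.023  0.141  0.061] tau6 [ 0.058 -0.148 -1.567]
```

Call:
{"api": "step_arm", "payload": {
  "steps": [
    {"hand":1,"dp":[0.0003,-0.0004,0],"delta_rot":[0,0,-6]},
    {"hand":1,"dp":[0.0002,-0.0004,0],"delta_rot":[0,0,-6]},
    {"hand":1,"dp":[0.0001,-0.0004,0],"delta_rot":[0,0,-6]},
    {"hand":1,"dp":[0,0,0],"delta_rot":[0,0,0]}
  ]
}}

```text
time_s: 43.42
position: [0.5811, -0.2788, 0.1612]
tool_rot: [180.0, -0.0, 19.8]
contact_force: [-0.4, -0.1, -0.3]
grip_width: 0.273
```

```bash
python3 -c "
from h import *
r1()"
```

```text
43.42 [ 0.5811 -0.2788  0.1612] [180.   -0.   19.8] F [-0.4 -0.1 -0.3] T [-0.049  0.101  0.069] tau6 [ 0.203 -0.15   1.521]
```

Call:
{"api": "step_arm", "payload": {
  "steps": [
    {"hand":1,"dp":[0,0,0],"delta_rot":[0,0,0]}
  ]
}}

```text
time_s: 43.5
position: [0.5812, -0.2788, 0.1612]
tool_rot: [180.0, -0.0, 20.1]
contact_force: [-1.0, -1.2, 1.0]
grip_width: 0.269
```

```bash
python3 -c "
from h import *
r1()"
```

```text
43.5 [ 0.5812 -0.2788  0.1612] [180.   -0.   20.1] F [-1.  -1.2  1. ] T [-0.037  0.12   0.053] tau6 [ 0.284 -0.131  0.41 ]
```

Call:
{"api": "step_arm", "payload": {
  "steps": [
    {"hand":1,"dp":[0.0001,-0.0002,0],"delta_rot":[0,0,-3]},
    {"hand":1,"dp":[0,0,0],"delta_rot":[0,0,0]},
    {"hand":1,"dp":[0,0,0],"delta_rot":[0,0,0]},
    {"hand":1,"dp":[0,0,0],"delta_rot":[0,0,0]},
    {"hand":1,"dp":[0,0,0],"delta_rot":[0,0,0]}
  ]
}}

```text
time_s: 43.92
position: [0.5813, -0.279, 0.1611]
tool_rot: [180.0, -0.0, 17.1]
contact_force: [-1.1, -0.8, 1.8]
grip_width: 0.268
```

```bash
python3 -c "
from h import *
r1()"
```

```text
43.92 [ 0.5813 -0.279   0.1611] [180.   -0.   17.1] F [-1.1 -0.8  1.8] T [-0.221  0.173  0.079] tau6 [ 0.572 -0.143  0.043]
```

Call:
{"api": "step_arm", "payload": {
  "steps": [
    {"hand":1,"dp":[0.0001,-0.0002,0],"delta_rot":[0,0,-3]},
    {"hand":1,"dp":[0,0,0],"delta_rot":[0,0,0]},
    {"hand":1,"dp":[0,0,0],"delta_rot":[0,0,0]},
    {"hand":1,"dp":[0,0,0],"delta_rot":[0,0,0]},
    {"hand":1,"dp":[0,0,0],"delta_rot":[0,0,0]}
  ]
}}

```text
time_s: 44.33
position: [0.5814, -0.2792, 0.1611]
tool_rot: [180.0, -0.0, 14.0]
contact_force: [-1.4, -1.6, 3.2]
grip_width: 0.273
```

```bash
python3 -c "
from h import *
r1()"
```

```text
44.33 [ 0.5814 -0.2792  0.1611] [180.  -0.  14.] F [-1.4 -1.6  3.2] T [-0.405  0.328  0.048] tau6 [ 0.838 -0.155  0.053]
```

Call:
{"api": "step_arm", "payload": {
  "steps": [
    {"hand":1,"dp":[-0.0002,-0.0004,0.0002],"delta_rot":[0,0,-2.5]},
    {"hand":1,"dp":[0,0,0],"delta_rot":[0,0,0]},
    {"hand":1,"dp":[0,0,0],"delta_rot":[0,0,0]},
    {"hand":1,"dp":[0,0,0],"delta_rot":[0,0,0]},
    {"hand":1,"dp":[0,0,0],"delta_rot":[0,0,0]}
  ]
}}

```text
time_s: 44.75
position: [0.5813, -0.2795, 0.1611]
tool_rot: [180.0, -0.0, 11.5]
contact_force: [-0.1, -2.1, 2.2]
grip_width: 0.264
```

```bash
python3 -c "
from h import *
r1()"
```

```text
44.75 [ 0.5813 -0.2795  0.1611] [180.   -0.   11.5] F [-0.1 -2.1  2.2] T [-0.401  0.145  0.088] tau6 [0.657 0.151 0.058]
```

Call:
{"api": "step_arm", "payload": {
  "steps": [
    {"hand":1,"dp":[-0.0001,-0.0003,0],"delta_rot":[0,0,-2.5]},
    {"hand":1,"dp":[0,0,0],"delta_rot":[0,0,0]},
    {"hand":1,"dp":[0,0,0],"delta_rot":[0,0,0]},
    {"hand":1,"dp":[0,0,0],"delta_rot":[0,0,0]},
    {"hand":1,"dp":[0,0,0],"delta_rot":[0,0,0]}
  ]
}}

```text
time_s: 45.17
position: [0.5812, -0.2797, 0.1611]
tool_rot: [180.0, -0.0, 9.0]
contact_force: [0.8, -1.1, 2.4]
grip_width: 0.267
```

```bash
python3 -c "
from h import *
r1()"
```

```text
45.17 [ 0.5812 -0.2797  0.1611] [180.  -0.   9.] F [ 0.8 -1.1  2.4] T [-0.345  0.022  0.081] tau6 [0.486 0.297 0.058]
```

Call:
{"api": "step_arm", "payload": {
  "steps": [
    {"hand":1,"dp":[0,-0.0002,0],"delta_rot":[0,0,-2.5]},
    {"hand":1,"dp":[0,0,0],"delta_rot":[0,0,0]},
    {"hand":1,"dp":[0,0,0],"delta_rot":[0,0,0]},
    {"hand":1,"dp":[0,0,0],"delta_rot":[0,0,0]},
    {"hand":1,"dp":[0,0,0],"delta_rot":[0,0,0]}
  ]
}}

```text
time_s: 45.58
position: [0.5811, -0.2799, 0.1611]
tool_rot: [-180.0, -0.0, 6.5]
contact_force: [-0.0, -1.5, 1.7]
grip_width: 0.269
```

```bash
python3 -c "
from h import *
r1()"
```

```text
45.58 [ 0.5811 -0.2799  0.1611] [-180.    -0.     6.5] F [-0.  -1.5  1.7] T [-0.288 -0.032  0.095] tau6 [0.453 0.387 0.058]
```

Call:
{"api": "step_arm", "payload": {
  "steps": [
    {"hand":1,"dp":[0,-0.0002,0],"delta_rot":[0,0,-2]},
    {"hand":1,"dp":[0,0,0],"delta_rot":[0,0,0]},
    {"hand":1,"dp":[0,0,0],"delta_rot":[0,0,0]},
    {"hand":1,"dp":[0,0,0],"delta_rot":[0,0,0]},
    {"hand":1,"dp":[0,0,0],"delta_rot":[0,0,0]}
  ]
}}

```text
time_s: 46.0
position: [0.5811, -0.2801, 0.1611]
tool_rot: [-180.0, -0.0, 4.5]
contact_force: [1.2, -1.1, 2.6]
grip_width: 0.264
```

```bash
python3 -c "
from h import *
r1()"
```

```text
46.0 [ 0.5811 -0.2801  0.1611] [-180.    -0.     4.5] F [ 1.2 -1.1  2.6] T [-0.292 -0.094  0.072] tau6 [0.395 0.414 0.06 ]
```

Call:
{"api": "step_arm", "payload": {
  "steps": [
    {"hand":1,"dp":[0,-0.0002,0],"delta_rot":[0,0,-2]},
    {"hand":1,"dp":[0,0,0],"delta_rot":[0,0,0]},
    {"hand":1,"dp":[0,0,0],"delta_rot":[0,0,0]},
    {"hand":1,"dp":[0,0,0],"delta_rot":[0,0,0]},
    {"hand":1,"dp":[0,0,0],"delta_rot":[0,0,0]}
  ]
}}

```text
time_s: 46.42
position: [0.5811, -0.2803, 0.1611]
tool_rot: [-180.0, -0.0, 2.5]
contact_force: [0.3, -1.9, 2.7]
grip_width: 0.269
```

```bash
python3 -c "
from h import *
r1()"
```

```text
46.42 [ 0.5811 -0.2803  0.1611] [-180.    -0.     2.5] F [ 0.3 -1.9  2.7] T [-0.323 -0.148  0.12 ] tau6 [0.348 0.391 0.112]
```

Call:
{"api": "step_arm", "payload": {
  "steps": [
    {"hand":1,"dp":[0,-0.0002,0],"delta_rot":[0,0,-2]},
    {"hand":1,"dp":[0,0,0],"delta_rot":[0,0,0]},
    {"hand":1,"dp":[0,0,0],"delta_rot":[0,0,0]},
    {"hand":1,"dp":[0,0,0],"delta_rot":[0,0,0]},
    {"hand":1,"dp":[0,0,0],"delta_rot":[0,0,0]}
  ]
}}

```text
time_s: 46.83
position: [0.581, -0.2804, 0.1611]
tool_rot: [-180.0, -0.0, 0.5]
contact_force: [0.2, -0.3, 2.2]
grip_width: 0.27
```

```bash
python3 -c "
from h import *
r1()"
```

```text
46.83 [ 0.581  -0.2804  0.1611] [-180.    -0.     0.5] F [ 0.2 -0.3  2.2] T [-0.219 -0.038  0.163] tau6 [0.308 0.336 0.166]
```

Call:
{"api": "step_arm", "payload": {
  "steps": [
    {"hand":1,"dp":[0,-0.0001,0],"delta_rot":[0,0,-1.8]},
    {"hand":1,"dp":[0,0,0],"delta_rot":[0,0,0]},
    {"hand":1,"dp":[0,0,0],"delta_rot":[0,0,0]},
    {"hand":1,"dp":[0,0,0],"delta_rot":[0,0,0]},
    {"hand":1,"dp":[0,0,0],"delta_rot":[0,0,0]}
  ]
}}

```text
time_s: 47.25
position: [0.581, -0.2806, 0.1611]
tool_rot: [-180.0, 0.0, -1.3]
contact_force: [1.5, -0.8, 2.9]
grip_width: 0.271
```

```bash
python3 -c "
from h import *
r1()"
```

```text
47.25 [ 0.581  -0.2806  0.1611] [-180.     0.    -1.3] F [ 1.5 -0.8  2.9] T [-0.279 -0.038  0.207] tau6 [0.378 0.316 0.217]
```

Screw 4 is at its stop with 0.21 N m. I'll lift off and carry the key back to the stand.

Call:
{"api": "step_arm", "payload": {
  "steps": [
    {"hand":1,"dp":[0,0,0.001],"delta_rot":[0,0,6]},
    {"hand":1,"dp":[0,0,0.009],"delta_rot":[0,0,0]},
    {"hand":1,"dp":[0,0,0.012],"delta_rot":[0,0,0]},
    {"hand":1,"dp":[0,0,0.016],"delta_rot":[0,0,0]},
    {"hand":1,"dp":[0,0,0.016],"delta_rot":[0,0,0]}
  ]
}}

```text
time_s: 47.67
position: [0.5799, -0.2797, 0.2157]
tool_rot: [-179.9, 0.1, 4.5]
contact_force: [1.5, -1.1, -2.3]
grip_width: 0.273
```

Call:
{"api": "step_arm", "payload": {
  "steps": [
    {"hand":1,"dp":[-0.0052,0.0375,0],"delta_rot":[0,0,-1]},
    {"hand":1,"dp":[-0.0052,0.0375,0],"delta_rot":[0,0,-1]},
    {"hand":1,"dp":[-0.0052,0.0375,0],"delta_rot":[0,0,-1]},
    {"hand":1,"dp":[-0.0052,0.0375,0],"delta_rot":[0,0,-1]},
    {"hand":1,"dp":[-0.0052,0.0375,0],"delta_rot":[0,0,-1]}
  ]
}}

```text
time_s: 48.08
position: [0.5536, -0.0912, 0.2159]
tool_rot: [-180.0, 0.1, -0.6]
contact_force: [0.2, -0.1, -1.9]
grip_width: 0.27
```

Call:
{"api": "step_arm", "payload": {
  "steps": [
    {"hand":1,"dp":[-0.0052,0.0375,0],"delta_rot":[0,0,-1]},
    {"hand":1,"dp":[-0.0052,0.0375,0],"delta_rot":[0,0,-1]},
    {"hand":1,"dp":[-0.0052,0.0375,0],"delta_rot":[0,0,-1]},
    {"hand":1,"dp":[-0.0052,0.0375,0],"delta_rot":[0,0,-1]},
    {"hand":1,"dp":[-0.0052,0.0375,0],"delta_rot":[0,0,-1]}
  ]
}}

```text
time_s: 48.5
position: [0.5275, 0.0962, 0.2159]
tool_rot: [-180.0, 0.1, -5.6]
contact_force: [0.6, 0.1, -3.6]
grip_width: 0.268
```

Call:
{"api": "step_arm", "payload": {
  "steps": [
    {"hand":1,"dp":[-0.0052,0.0375,0],"delta_rot":[0,0,-1]},
    {"hand":1,"dp":[-0.0026,0.0386,0],"delta_rot":[0,0,0]},
    {"hand":1,"dp":[0,0,0],"delta_rot":[0,0,0]},
    {"hand":1,"dp":[0,0,0],"delta_rot":[0,0,0]},
    {"hand":1,"dp":[0,0,0],"delta_rot":[0,0,0]}
  ]
}}

```text
time_s: 48.92
position: [0.5206, 0.1704, 0.2155]
tool_rot: [180.0, 0.0, -6.4]
contact_force: [0.3, -0.8, -2.7]
grip_width: 0.271
```

```bash
python3 -c "
from h import *
r1()"
```

```text
48.92 [0.5206 0.1704 0.2155] [180.    0.   -6.4] F [ 0.3 -0.8 -2.7] T [-0.041 -0.029  0.041] tau6 [0.156 0.028 0.043]
```

Call:
{"api": "step_arm", "payload": {
  "steps": [
    {"hand":1,"dp":[0,0,-0.03],"delta_rot":[0,0,0]},
    {"hand":1,"dp":[0,0,-0.03],"delta_rot":[0,0,0]},
    {"hand":1,"dp":[0,0,-0.028],"delta_rot":[0,0,0]},
    {"hand":1,"dp":[0,0,0],"delta_rot":[0,0,0]},
    {"hand":1,"dp":[0,0,-0.004],"delta_rot":[0,0,0]}
  ]
}}

```text
time_s: 49.33
position: [0.5205, 0.169, 0.1228]
tool_rot: [179.9, 0.2, -6.5]
contact_force: [-0.4, -0.6, -0.9]
grip_width: 0.271
```

Call:
{"api": "step_arm", "payload": {
  "steps": [
    {"hand":1,"dp":[0,0,-0.004],"delta_rot":[0,0,0]},
    {"hand":1,"dp":[0,0,-0.004],"delta_rot":[0,0,0]},
    {"hand":1,"dp":[0,0,0],"delta_rot":[0,0,0]}
  ]
}}

```text
time_s: 49.58
position: [0.522, 0.1703, 0.1158]
tool_rot: [-180.0, -0.1, -6.4]
contact_force: [1.0, 0.2, -2.4]
grip_width: 0.269
```

```bash
python3 -c "
from h import *
r1()"
```

```text
49.58 [0.522  0.1703 0.1158] [-1.8e+02 -1.0e-01 -6.4e+00] F [ 1.   0.2 -2.4] T [-0.06   0.004 -0.027] tau6 [-0.005 -0.207  0.002]
```

Call:
{"api": "step_arm", "payload": {
  "steps": [
    {"hand":1,"dp":[0,0,-0.007],"delta_rot":[0,0,0]},
    {"hand":1,"dp":[0,0,-0.007],"delta_rot":[0,0,0]},
    {"hand":1,"dp":[0,0,-0.005],"delta_rot":[0,0,0]},
    {"hand":1,"dp":[0,0,0],"delta_rot":[0,0,0]},
    {"hand":1,"dp":[0,0,0],"delta_rot":[0,0,0]}
  ]
}}

```text
time_s: 50.0
position: [0.5208, 0.1705, 0.0956]
tool_rot: [180.0, 0.1, -6.3]
contact_force: [-0.6, -0.2, -1.3]
grip_width: 0.268
```

Call:
{"api": "step_arm", "payload": {
  "steps": [
    {"hand":1,"dp":[0,0,-0.002],"delta_rot":[0,0,0]},
    {"hand":1,"dp":[0,0,0],"delta_rot":[0,0,0]},
    {"hand":1,"dp":[0,0,0],"delta_rot":[0,0,0]}
  ]
}}

```text
time_s: 50.25
position: [0.5215, 0.1707, 0.0948]
tool_rot: [-180.0, -0.0, -6.3]
contact_force: [-1.3, 0.4, 3.6]
grip_width: 0.269
```

```bash
python3 -c "
from h import *
r1()"
```

```text
50.25 [0.5215 0.1707 0.0948] [-180.    -0.    -6.3] F [-1.3  0.4  3.6] T [-0.088  0.258 -0.029] tau6 [-0.105 -0.582 -0.028]
```

Call:
{"api": "step_arm", "payload": {
  "steps": [
    {"hand":1,"dp":[0,0,0.0006],"delta_rot":[0,0,0]},
    {"hand":0.2,"dp":[0,0,0],"delta_rot":[0,0,0]},
    {"hand":-0.2,"dp":[0,0,0],"delta_rot":[0,0,0]},
    {"hand":-1,"dp":[0,0,0],"delta_rot":[0,0,0]},
    {"hand":-1,"dp":[0,0,0],"delta_rot":[0,0,0]}
  ]
}}

```text
time_s: 50.67
position: [0.5213, 0.1705, 0.0946]
tool_rot: [-180.0, -0.0, -6.3]
contact_force: [-0.3, 0.3, -0.3]
grip_width: 0.814
```

Call:
{"api": "step_arm", "payload": {
  "steps": [
    {"hand":-1,"dp":[0,0,0],"delta_rot":[0,0,0]},
    {"hand":-1,"dp":[0,0,0],"delta_rot":[0,0,0]},
    {"hand":-1,"dp":[0,0,0],"delta_rot":[0,0,0]},
    {"hand":-1,"dp":[0,0,0],"delta_rot":[0,0,0]}
  ]
}}

```text
time_s: 51.0
position: [0.5212, 0.1705, 0.0947]
tool_rot: [-180.0, -0.0, -6.3]
contact_force: [0.6, 0.1, -0.1]
grip_width: 0.997
```

```bash
python3 -c "
from h import *
r1()"
```

```text
51.0 [0.5212 0.1705 0.0947] [-180.    -0.    -6.3] F [ 0.6  0.1 -0.1] T [-0.03   0.005  0.014] tau6 [ 0. -0.  0.]
```

Call:
{"api": "step_arm", "payload": {
  "steps": [
    {"hand":-1,"dp":[0,0,0.02],"delta_rot":[0,0,0]},
    {"hand":-1,"dp":[0,0,0.035],"delta_rot":[0,0,0]},
    {"hand":-1,"dp":[0,0,0.04],"delta_rot":[0,0,0]},
    {"hand":-1,"dp":[0,0,0.04],"delta_rot":[0,0,0]},
    {"hand":-1,"dp":[0,0,0],"delta_rot":[0,0,0]}
  ]
}}

```text
time_s: 51.42
position: [0.5261, 0.1716, 0.2376]
tool_rot: [-179.8, -0.7, -6.3]
contact_force: [1.9, -0.2, 0.1]
grip_width: 1.0
```

Call:
{"api": "step_arm", "payload": {
  "steps": [
    {"hand":-1,"dp":[0,0,0],"delta_rot":[0,0,0]},
    {"hand":-1,"dp":[0,0,0],"delta_rot":[0,0,0]},
    {"hand":-1,"dp":[0,0,0],"delta_rot":[0,0,0]}
  ]
}}

```text
time_s: 51.67
position: [0.5199, 0.1702, 0.2281]
tool_rot: [180.0, 0.2, -6.3]
contact_force: [0.3, 1.0, 0.2]
grip_width: 1.0
```

```bash
python3 -c "
from h import *
r1()
o=robot.get_obs()
if o['position'][2]>.2 and o['grip_width']>.95: print(workorder.job_done())"
```

```text
51.67 [0.5199 0.1702 0.2281] [180.    0.2  -6.3] F [0.3 1.  0.2] T [ 0.075  0.041 -0.003] tau6 [ 0.001 -0.031  0.   ]
the job is handed in; nothing more can be done
None
```

I tightened all four screws in two rounds (order 1, 3, 2, 4), stood the key back in its stand, and handed the job in at 51.7 s of the 72 s limit. No verdict is reported.

- **Round 1:** each head was turned about 43–45°. A picture confirmed screws 1 and 3; for 2 and 4 I relied on the key's rotation, the socket play and the turning torque.
- **Round 2:** each head was brought to its stop, with torque rising from about 0.07 N m to 0.215 (screw 1), 0.225 (screw 3), 0.226 (screw 2) and 0.207 (screw 4). Screw 4's joint-6 torque read 0.217. Correcting screw 1 for side force leaves about 0.207, so it is only just past 0.2.
- **Pressing force:** round 2 stayed at about 7 N or less. The first seating on screw 1 reached about 15 N before I eased it.
- **Returning the key:** it went into the pocket without side contact, touched the floor at the expected height and was released with the load gone. The last reading showed the gripper open and clear, with no significant force.

**Not checked:** the camera calls ran out during the second pass at screw 4, because my force-averaging script used them to pass time. The final screw angles and the key standing in its stand are therefore confirmed only by force and position readings, not by a picture.

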